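# Lock the vise swivel with the flat screwdriver

## Task

The little bench vise still swivels because its slotted lock screw is slack. Take the flat screwdriver out of the tool rail, rest its blade lightly on the screw head and turn it until the blade drops into the slot, then turn the screw clockwise until it is just tight, without leaning on it or forcing it past tight. Hang the screwdriver back in a free hole of the rail, fully down, and leave the vise head, the glass rod and everything else as they are.

Things in the scene. Friction and masses are not known exactly. Their poses are not given: they have to be found in the camera images.
- driver: flat screwdriver, 200 mm, 0.14 kg, hanging blade down in a hole of the tool rail. Origin on its axis at the underside of the steel bolster (27 mm across) that rests on the rail; z up along the tool. Pale beech handle, flattened oval, up to z = 95 mm: 24 mm thick between two flat faces that look along x (flat from z = 14 to 82 mm; grip there), 36 mm wide along y. Shaft below it 10 mm thick
- driver_tip (a point): centre of the end of the screwdriver's flat blade, 105 mm below its origin, axes as driver; the blade is 14 mm wide along y and 2.2 mm thick along x, with a square end
- vise: cast-iron vise clamped to the bench's far lip: foot 175 x 100 x 14 mm, origin on the bench top under the swivel axis, x towards the lip (away from the robot), z up. Round turntable 90 mm across; on the robot's side a steel dog (67 x 34 mm, top at z = 32 mm) bears on its rim, clamped by the lock screw. The vise head reaches up to z = 118 mm and to 40 mm from the axis on the robot's side
- screw_top (a point): top centre of the lock screw's round head (26 mm across, 10 mm high, rigid: come down slowly), 75 mm from the vise's origin towards the robot, 43 mm above the bench; axes as vise, not turning with the screw. Straight slot right across, 5 mm deep, 4.2 mm wide, chamfered to 7.2 mm at the top; at the start within 0.65 rad either way of the vise's y axis, the direction not measured
- lock (a joint): how far the lock screw is turned clockwise seen from above, rad; starts between 0.2 and 0.5 and comes up hard against its stop, tight, at 1.0. It does not tell the slot's direction. Up to there it turns with a steady drag of about 0.05 N m, at the stop the resistance climbs at once; it stays where it is left
- swivel (a joint): how far the vise head is swung on its turntable, rad, left as seen from above positive; stiff, to be left alone
- rod_end (a point): end, on the robot's left, of the clear glass rod (16 mm thick, 210 mm long) that lies level along y in the cork-lined jaws, 108 mm above the bench
- rail: wooden tool rail, a plank 60 mm (x) by 260 mm (y) and 18 mm thick on two end boards, its top 118 mm above the bench, open below; origin on the bench under its middle, z up
- hole0 (a point): mouth centre of the hole at y = -70 mm of the rail, 18 mm across, through the plank, 118 mm above the bench
- hole1 (a point): mouth centre of the rail's middle hole, same size
- hole2 (a point): mouth centre of the hole at y = +70 mm of the rail, same size. Each hole holds one tool at the start
- scriber: pointed scriber in another hole of the rail: thin round aluminium handle 16 mm across on a brass bolster, up to 80 mm above its origin at the bolster's underside; leave alone
- file: round diamond file in another hole of the rail: dark turned handle up to 29 mm across on a brass bolster, up to 88 mm above its origin at the bolster's underside; leave alone
- gem: pink faceted gem 32 mm across, 21 mm high, lying beside the vise; origin under its centre; leave alone
- hone: white ceramic hone 150 x 38 x 18 mm, origin under its centre; leave alone
- square: brass sighting square lying flat, legs 128 and 75 mm, up to 44 mm high; origin on the long leg; leave alone
- mallet: wooden mallet lying down, head 55 x 100 x 58 mm, handle towards -x to 150 mm from its origin; leave alone
- grit_jar: glass jar with an aluminium lid, 68 mm across, 75 mm high, origin under its centre; leave alone

How it is judged (in metres and radians):
On the way, in this order (a step that is already met when the one before it is completed fails the run):
1. the blade has dropped at least 2.5 mm into the slot of the lock screw (z of driver_tip in the frame of screw_top below -0.0025 m and horizontal distance between driver_tip and screw_top below 0.005 m), for 0.1 s.
2. the lock screw is tight (turned to 0.97 rad or more) while the blade is in its slot (value of joint lock above 0.97 rad and distance between driver_tip and screw_top below 0.008 m), for 0.1 s.
At the end, for the whole second after the job is handed in: the lock screw stands at 0.97 rad or more (tight); the screwdriver hangs at rest in a hole of the rail, bolster down on the plank (within 5 mm), upright within 0.15 rad, within 8 mm of the hole's centre (value of joint lock above 0.97 rad and z of driver in the frame of rail between 0.114 and 0.123 m and angle between driver's own z axis and vertical below 0.15 rad and (horizontal distance between driver and hole0 below 0.008 m or horizontal distance between driver and hole1 below 0.008 m or horizontal distance between driver and hole2 below 0.008 m) and linear speed of driver below 0.02 m/s); the robot touches nothing.
It fails at once if the screw is forced: once it is tight the screwdriver bears on it with more than 60 N (all contacts added) (contact force between driver and vise above 60 N).
It fails at once if the screwdriver is leaned on: before the screw is tight (below 0.95 rad) it bears on the screw or vise with more than 30 N (all contacts added) (value of joint lock below 0.95 rad and contact force between driver and vise above 30 N).
It fails at once if the vise head is swung or its rod knocked (rod end moved more than 10 mm) (distance of rod_end from where it was at the start of the episode above 0.01 m).
It fails at once if a bystander is disturbed: a rail tool moved more than 20 mm or another thing more than 20 mm (distance of any of scriber, file, gem, hone, square, mallet, grit_jar from where it was at the start of the episode above 0.02 m).
It also fails if it takes over 59 s, if anything falls off the work surface, if the arm or the gripper's body presses on something with over 40 N, if the wrist force passes 120 N, or if a joint passes its speed limit or range.

## Robot

A 6-joint arm with a two-finger parallel gripper is mounted at the origin on the work surface. World frame = base frame: x ahead of the robot, y to its left, z up, the work surface at z = 0. Lengths are in mm, angles in rad, forces in N, time in s.
With the tool pointing down it reaches from about 425 to 950 mm from the base axis. Payload 14.7 kg.
Tool frame: the origin (TCP) lies on the centre line of the jaws, within the pads' length; the fingertips stand 19 mm ahead of it and the grasp point (between the pads) is the TCP; y points along the fingers, x is the direction in which the jaws open and shut, and the axes are right-handed (so a half turn about y gives the same grasp; the last joint's range is limited). The gripper opens to 85 mm and grips with 20 to 120 N. Pads are 22 mm wide; open, the fingers measure 114 mm over their backs; the gripper's body (76 mm by 85 mm) begins 54 mm behind the grasp point. The pads swing forward as they close: fully open they stand 13 mm farther back than shut.
Start: joints at [-0.047, 0.48, 1.596, -0, 1.065, -0.047], TCP at [649.994, 0.021, 222.897] pointing down, gripper open.
Joint ranges: [-2.75, 2.75], [-0.82, 2.05], [0.23, 2.67], [-1.56, 4.7], [0.09, 2.69], [-2.92, 2.92]. Speed limits (rad/s): [1.89, 1.89, 2.39, 3.01, 3.01, 3.01].

## Interface

Orientations are given as a rotation vector (axis times angle).
In Python, from cell import manip gives the robot as it stands.
- The arm moves only by the tool step_arm, never from a script. Its argument "deltas" is a list that holds one entry, the list of rows, each a list of 7 numbers: the finger opening in mm, from 0 to 85.4, then the shift along the tool's x, y, z in mm, then the turn, a rotation vector about the tool's x, y, z in degrees. A call has 1 to 5 rows; each row is the pose to reach, as a shift and turn from the pose commanded when the call began, along the tool's axes at that moment; what a row does not reach only later rows make up. A row lasts 1/8 s, in which the tool goes at most 62.5 mm and 10.7 degrees, less where a joint would pass 70% of its speed; a pose out of reach is approached as far as the arm can. A call with a gripper value outside its range is refused whole. The fingers move at their own pace and stop on an object; the grip force is fixed at half the most. Time passes only in rows, so rows that repeat a pose let the fingers close. It gives the time, the measured TCP pose, the force and the opening at its end, in the units of the state.
- manip.read_state(): the state, without advancing time (a new reading comes with each control period).
- manip.snapshot(name): name is "scene" or "side" or "wrist"; returns the picture (420x560x3 uint8, blue, green, red); there is no depth.
- manip.camera_params(name): a dict with "vfov" (degrees; the focal length in pixels is half the picture's height over the tangent of half this angle, whatever the lens; pixels are square), "cx", "cy" (the principal point, pixels), "world_from_camera" (4x4, takes a point from camera to world coordinates). Camera axes: x right, y up, looking along -z (the intrinsics and any distortion apply to the point x, -y, -z); pixel columns grow to the right and rows downward; lengths in mm; the calibration is good to about 2 mm. The wrist camera is an equidistant fisheye: a pixel r from the principal point sees the ray r / f radians off the axis. A picture is of the moment at which its call begins: read the wrist's pose just before it. camera_params takes no time and is no camera call; for the wrist camera it gives the pose at the moment of the call.
- manip.job_done(): hands the job in, once; it reports no verdict.
The state is a dict: "time_s": time; "qpos": joint angles; "qd": joint speeds; "tau": joint torques, N m; "position": TCP position; "eef_rot": TCP orientation; "contact_force": force on the tool from outside, world axes, zero at the start; "wrist_torque": the same for the moment, N m; "width": finger opening in mm.
Only numpy, scipy, OpenCV 4.12 (cv2) and the standard library are available. Lean on these libraries where they do the work, as an engineer would, in place of code of your own. Each camera call takes 0.05 s, during which the arm holds its last target.

## Working session

There is one attempt and no reset: what is moved stays moved. The work goes in short steps, Python scripts to look and compute and a tool call to move; the robot and the scene stay as the last step left them, time stands still between calls to the robot, and variables do not carry over. Pictures are saved under pics/ and viewed, and the job is handed in when it is done.

Besides the shell and the picture viewer there is one more tool, called after "Call:" by a JSON object that holds its "fn" and its "kwargs", one argument or row to a line. step_arm: Moves the arm, as the interface text tells. Its arguments: {"type":"object","properties":{"deltas":{"type":"array"}},"required":["deltas"]}

```bash
ls; mkdir -p pics
cat > h.py <<'E'
import numpy as np, cv2
from cell import manip
def snap(n,f):
    p=manip.camera_params(n); im=manip.snapshot(n); cv2.imwrite('pics/'+f+'.png',im); np.save('pics/'+f+'.npy',np.array(p,dtype=object),allow_pickle=True); return im,p
def ray(p,u,v,wrist=False):
    f=210/np.tan(np.radians(p['vfov'])/2); x=(u-p['cx']);y=(v-p['cy'])
    if wrist:
        r=np.hypot(x,y);t=r/f; d=np.array([np.sin(t)*x/max(r,1e-9),-np.sin(t)*y/max(r,1e-9),-np.cos(t)])
    else: d=np.array([x/f,-y/f,-1])
    T=np.array(p['world_from_camera']); d=T[:3,:3]@d; return T[:3,3],d/np.linalg.norm(d)
def plane(p,u,v,z,wrist=False):
    o,d=ray(p,u,v,wrist); return o+d*(z-o[2])/d[2]
def proj(p,P,wrist=False):
    f=210/np.tan(np.radians(p['vfov'])/2)
    T=np.linalg.inv(np.array(p['world_from_camera'])); q=T[:3,:3]@np.array(P,float)+T[:3,3]
    x,y,z=q[0],-q[1],-q[2]
    if wrist:
        r=np.hypot(x,y);t=np.arctan2(r,z);return p['cx']+f*t*x/r,p['cy']+f*t*y/r
    return p['cx']+f*x/z,p['cy']+f*y/z
def load(f): return np.load('pics/'+f+'.npy',allow_pickle=True).item()
def tri(rs):
    A=np.zeros((3,3));b=np.zeros(3)
    for o,d in rs:
        M=np.eye(3)-np.outer(d,d);A+=M;b+=M@o
    return np.linalg.solve(A,b)
E
python3 - <<'E'
from h import *
for n in ['scene','side','wrist']:
    im,p=snap(n,n+'0'); print(n,p)
print(manip.read_state())
E
```

```text
pics
scene {'vfov': 52.99348343388168, 'cx': 279.43030275295524, 'cy': 214.68396501699297, 'world_from_camera': array([[ 8.32937101e-01, -3.64740975e-01,  4.16148779e-01,
         9.76594139e+02],
       [ 5.52992650e-01,  5.76323540e-01, -6.01706162e-01,
        -7.44476520e+02],
       [-2.03694453e-02,  7.31310603e-01,  6.81740338e-01,
         8.69684669e+02],
       [ 0.00000000e+00,  0.00000000e+00,  0.00000000e+00,
         1.00000000e+00]])}
side {'vfov': 45.25105432247295, 'cx': 273.0230707677091, 'cy': 208.55980625991631, 'world_from_camera': array([[-9.59543087e-01,  1.89085267e-01, -2.08623646e-01,
         2.02709438e+02],
       [-2.81317217e-01, -6.12950596e-01,  7.38344222e-01,
         9.85288568e+02],
       [ 1.17340265e-02,  7.67162518e-01,  6.41345448e-01,
         9.67152457e+02],
       [ 0.00000000e+00,  0.00000000e+00,  0.00000000e+00,
         1.00000000e+00]])}
wrist {'vfov': 65.70646984690485, 'cx': 282.1847046065644, 'cy': 213.75756694055983, 'world_from_camera': array([[ 9.99999620e-01,  6.67541436e-04,  5.60947995e-04,
         6.51022319e+02],
       [
[... 209 characters left out ...]
000000e+00,
         1.00000000e+00]])}
{'time_s': 0.15, 'qpos': array([-4.66135865e-02,  4.80708790e-01,  1.59668369e+00, -6.99842063e-06,
        1.06511471e+00, -4.65859209e-02]), 'qd': array([ 0.00032301, -0.00074269, -0.00326171,  0.00072362, -0.0001536 ,
        0.00064574]), 'tau': array([-4.27572886e-04, -9.51149726e+01, -4.30458927e+01, -2.65440685e-04,
        8.19593843e-03, -1.37463962e-04]), 'position': array([6.49700662e+02, 2.37867823e-02, 2.22423135e+02]), 'eef_rot': array([-1.57075972e+00,  7.36775020e-04,  6.98647640e-04]), 'contact_force': array([ 0.82794932,  0.95684909, -0.17377419]), 'wrist_torque': array([0.01366511, 0.02704378, 0.05792706]), 'width': 85.2726902558584}
```

View pics/scene0.png

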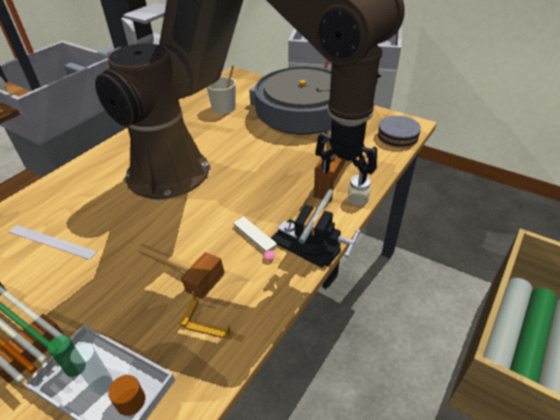

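View pics/side0.png

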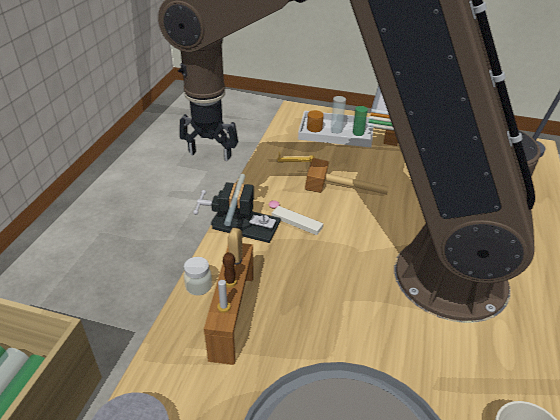

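View pics/wrist0.png

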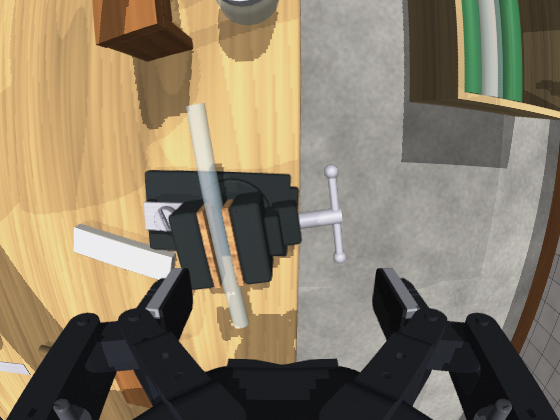

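Run:
```python
import cv2
a=cv2.imread('pics/wrist0.png')[150:300,60:260]; cv2.imwrite('pics/w0z.png',cv2.resize(a,None,fx=4,fy=4,interpolation=cv2.INTER_CUBIC))
a=cv2.imread('pics/side0.png')[160:380,150:350]; cv2.imwrite('pics/s0z.png',cv2.resize(a,None,fx=2.7,fy=2.7,interpolation=cv2.INTER_CUBIC))
```

```text
(no output)
```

View pics/w0z.png

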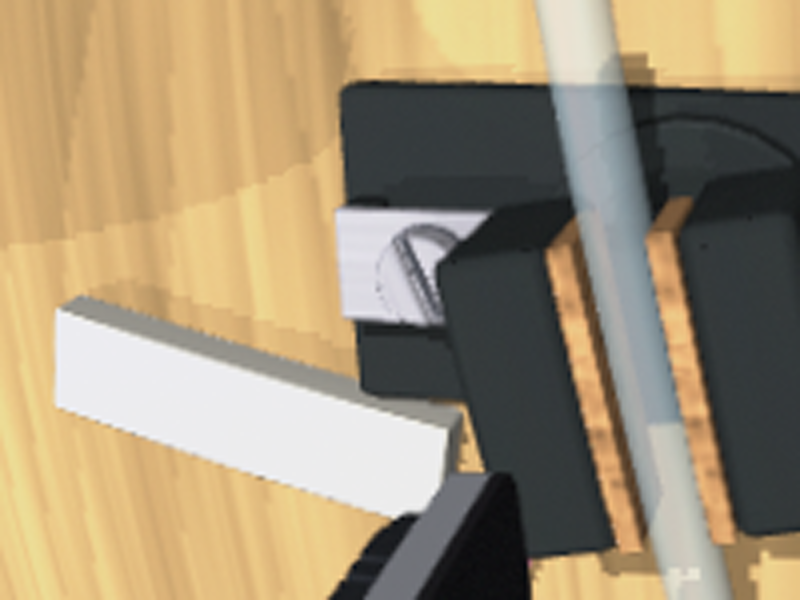

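View pics/s0z.png

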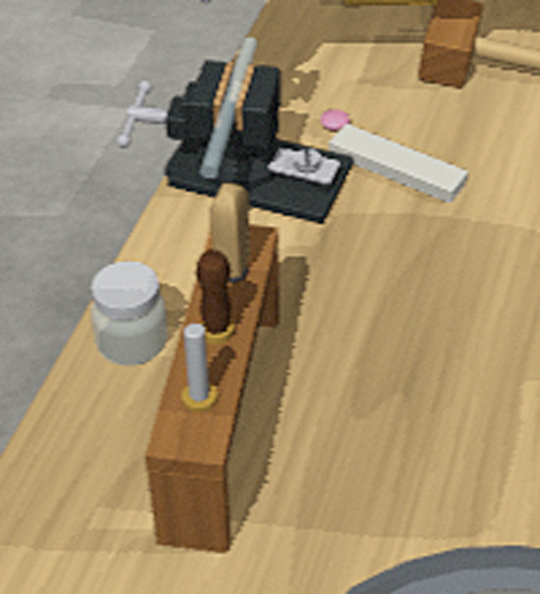

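Run:
```python
from h import *
p=load('side0')
for u,v,z in [(233,275,118),(217,332,118),(199,400,118),(232,190,213),(148,460,118),(225,467,118)]:
    print(plane(p,150+u/2.7,160+v/2.7,z))
w=load('wrist0')
for u,v,z in [(425,272,43),(400,230,43),(442,322,43),(340,208,32),(345,320,32),(343,90,14),(362,392,14)]: print('w',plane(w,60+u/4,150+v/4,z,True))
```

```text
[506.24835729 218.70243302 118.        ]
[497.05982869 284.03084001 118.        ]
[486.25824564 354.77104939 118.        ]
[505.39651254 213.62638169 213.        ]
[502.85104328 419.37970435 118.        ]
[445.22172853 408.57687732 118.        ]
w [521.71586907 -30.79968925  43.        ]
w [515.47458687 -18.60867547  43.        ]
w [525.19069985 -45.55056206  43.        ]
w [492.5186691  -15.00875072  32.        ]
w [489.59898784 -49.3296212   32.        ]
w [489.05729149  16.4704731   14.        ]
w [483.44952928 -80.16384706  14.        ]
```

Call:
{"fn": "step_arm", "kwargs": {
  "deltas": [
    [[85,-30,-40,35,0,0,0],[85,-65,-65,75,0,0,0],[85,-105,-70,120,0,0,0],[85,-145,-70,160,0,0,0],[85,-145,-70,160,0,0,0]]
  ]
}}

```text
time_s: 0.78
position: [502.4, 162.2, 293.2]
eef_rot: [-1.57, -0.002, 0.003]
contact_force: [-0.9, -0.9, 0.4]
width: 85.3
```

Run:
```python
from h import *
im,p=snap('wrist','w1'); s=manip.read_state(); print(s['time_s'],s['position'],s['eef_rot'],s['contact_force'])
cv2.imwrite('pics/w1z.png',cv2.resize(im,None,fx=1.4,fy=1.4,interpolation=cv2.INTER_CUBIC))
```

```text
0.825 [503.97657098 161.1258189  293.1717275 ] [-1.57074356 -0.00224341  0.00188201] [-0.03439821  0.32692714 -0.11575052]
```

View pics/w1z.png

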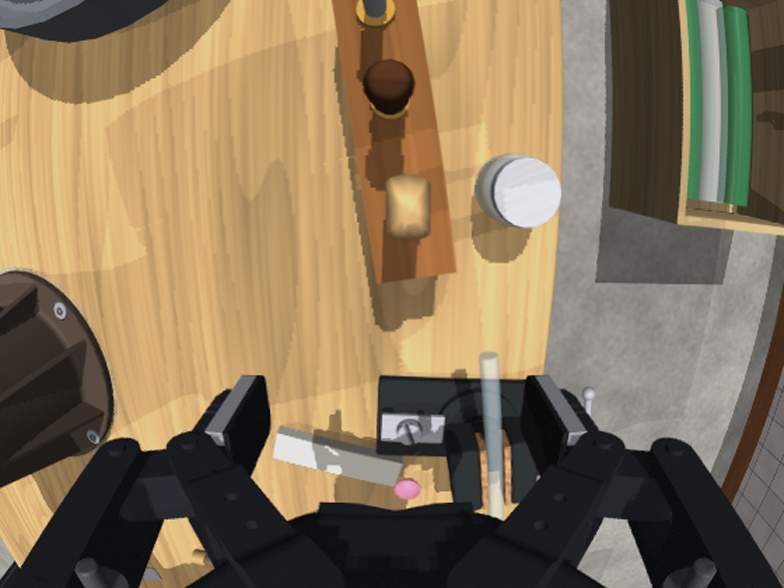

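Run:
```python
from h import *
im=cv2.imread('pics/w1.png'); p=load('w1')
a=im[110:190,255:330]; cv2.imwrite('pics/w1d.png',cv2.resize(a,None,fx=8,fy=8,interpolation=cv2.INTER_CUBIC))
a=im[260:350,250:370]; cv2.imwrite('pics/w1s.png',cv2.resize(a,None,fx=6,fy=6,interpolation=cv2.INTER_CUBIC))
hsv=cv2.cvtColor(im,cv2.COLOR_BGR2HSV); print(hsv[147,291],hsv[135,300],hsv[147,320],hsv[147,265])
```

```text
[ 23  97 228] [ 17 116 218] [ 15 139 183] [ 14 161 163]
```

View pics/w1d.png

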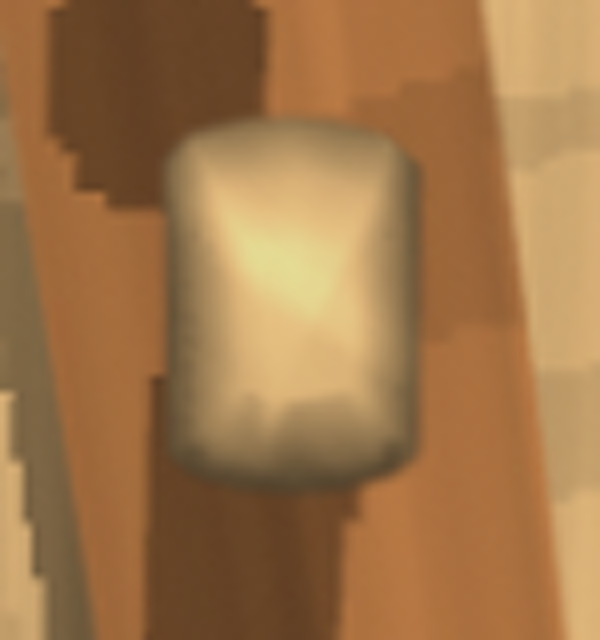

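View pics/w1s.png

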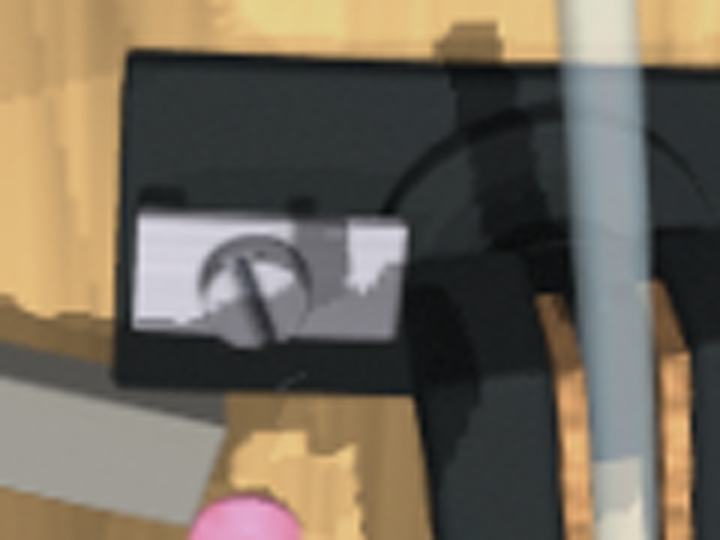

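Run:
```python
from h import *
p=load('w1'); print(np.array(p['world_from_camera']).round(4))
f=lambda u,v,z:plane(p,255+u/8,110+v/8,z,True).round(1)
print('edges z200',f(165,300,200),f(420,300,200),f(166,180,200),f(171,430,200),f(420,180,200),f(416,430,200))
print('top/bot', f(292,117,195),f(292,492,195))
g=lambda u,v,z:plane(p,250+u/6,260+v/6,z,True).round(1)
print('dog',[g(*a,32) for a in [(138,212),(133,330),(408,228),(398,340)]])
print('foot',[g(*a,14) for a in [(130,52),(116,383),(740,66)]])
print('head',[g(*a,43) for a in [(255,237),(312,292),(198,292),(255,348)]])
print('slot',[g(*a,43) for a in [(240,258),(268,345)]])
```

```text
[[ 1.000000e+00 -2.400000e-03 -8.000000e-04  5.034529e+02]
 [ 2.500000e-03  9.566000e-01  2.913000e-01  2.368047e+02]
 [ 1.000000e-04 -2.913000e-01  9.566000e-01  4.439989e+02]
 [ 0.000000e+00  0.000000e+00  0.000000e+00  1.000000e+00]]
edges z200 [498.6 214.3 200. ] [522.5 214.5 200. ] [498.7 225.6 200. ] [499.2 202.  200. ] [522.3 225.8 200. ] [522.3 202.1 200. ]
top/bot [510.5 231.5 195. ] [510.8 195.2 195. ]
dog [array([490.6, -13.9,  32. ]), array([489. , -49.4,  32. ]), array([557.1, -18.9,  32. ]), array([556.4, -53. ,  32. ])]
foot [array([488.5,  21.3,  14. ]), array([483.6, -79.6,  14. ]), array([642.5,  15.3,  14. ])]
head [array([518.9, -14.2,  43. ]), array([533.1, -30.3,  43. ]), array([505.3, -30.2,  43. ]), array([519.5, -47.2,  43. ])]
slot [array([515.4, -20.2,  43. ]), array([522.7, -46.3,  43. ])]
```

Call:
{"fn": "step_arm", "kwargs": {
  "deltas": [
    [[85,4,5,40,0,0,0],[85,5.6,15,54,0,0,0],[85,5.6,30,54,0,0,0],[85,5.6,50,54,0,0,0],[85,5.6,50,54,0,0,0]]
  ]
}}

```text
time_s: 1.45
position: [509.6, 212.5, 241.0]
eef_rot: [-1.572, 0.003, 0.002]
contact_force: [-0.9, -0.6, 0.1]
width: 85.1
```

Run:
```python
from h import *
im,p=snap('wrist','w2'); s=manip.read_state(); print(s['time_s'],s['position'],s['eef_rot'],s['contact_force'])
for z in (118,200,213): print(proj(p,(510.6,214,z),True))
```

```text
1.5 [510.2852284  212.85881344 242.07004235] [-1.57168384e+00  2.07746044e-03  8.15944235e-04] [ 1.01694302 -0.11177211 -1.21828263]
(np.float64(282.1702619888175), np.float64(202.22702868047907))
(np.float64(281.81721219695027), np.float64(235.948806942556))
(np.float64(281.7353850053351), np.float64(243.77784703429313))
```

View pics/w2.png

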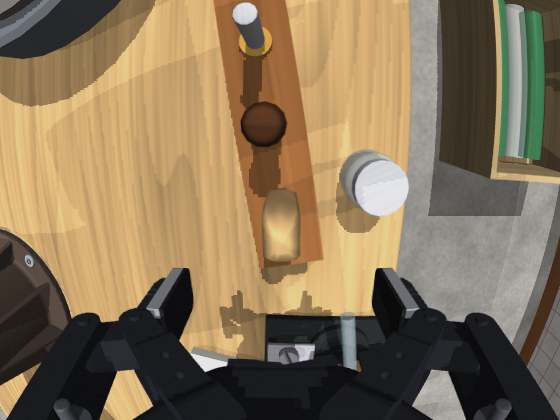

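Call:
{"fn": "step_arm", "kwargs": {
  "deltas": [
    [[85,0,30,0,0,0,0],[85,0,60,0,0,0,0],[85,0,75,0,0,0,0],[85,0,75,0,0,0,0],[60,0,75,0,0,0,0]]
  ]
}}

```text
time_s: 2.12
position: [511.3, 214.1, 169.0]
eef_rot: [-1.57, -0.001, -0.001]
contact_force: [0.4, 0.5, -0.2]
width: 69.3
```

Call:
{"fn": "step_arm", "kwargs": {
  "deltas": [
    [[30,0,0,0,0,0,0],[15,0,0,0,0,0,0],[10,0,0,0,0,0,0],[10,0,0,0,0,0,0],[10,0,0,0,0,0,0]]
  ]
}}

```text
time_s: 2.75
position: [511.0, 214.1, 168.4]
eef_rot: [-1.571, -0.001, -0.001]
contact_force: [-0.4, -0.3, 6.2]
width: 23.2
```

Run:
```python
from h import *
im,p=snap('wrist','w3'); s=manip.read_state(); print(s)
```

```text
{'time_s': 2.8, 'qpos': array([ 3.42184336e-01,  4.10762350e-01,  1.87544776e+00, -5.47059388e-05,
        8.54491548e-01,  3.42142092e-01]), 'qd': array([ 0.00014745,  0.00091964,  0.00083447, -0.00063849, -0.00079147,
       -0.00064141]), 'tau': array([ 1.19000478e-01, -7.75646281e+01, -3.45120263e+01,  9.80437780e-02,
       -1.74519536e-01, -3.30396964e-03]), 'position': array([510.92935582, 214.13935739, 168.39234923]), 'eef_rot': array([-1.57053615e+00, -7.31448913e-04, -6.08703586e-04]), 'contact_force': array([-0.99471393, -0.02818255,  6.82615532]), 'wrist_torque': array([-0.12967604,  0.01702385, -0.01095366]), 'width': 23.40539081018528}
```

View pics/w3.png

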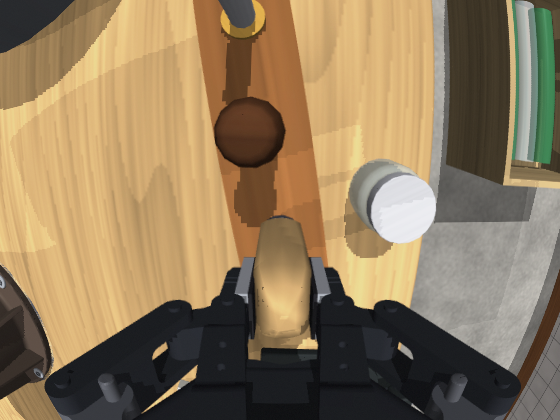

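Call:
{"fn": "step_arm", "kwargs": {
  "deltas": [
    [[10,0,-15,0,0,0,0],[10,0,-45,0,0,0,0],[10,0,-85,0,0,0,0],[10,0,-120,0,0,0,0],[10,0,-130,0,0,0,0]]
  ]
}}

```text
time_s: 3.42
position: [511.4, 214.3, 300.8]
eef_rot: [-1.57, -0.003, -0.003]
contact_force: [0.6, 0.2, -1.6]
width: 23.3
```

Run:
```python
from h import *
im,p=snap('wrist','w4'); s=manip.read_state(); print(s['time_s'],s['position'],s['eef_rot'],s['contact_force'],s['width'],s['wrist_torque'])
im,p=snap('side','s4')
```

```text
3.475 [511.32148841 214.3092466  300.62046789] [-1.56964733 -0.00251089 -0.00246249] [ 0.58485127 -0.09776119  0.86985163] 22.77946988722928 [ 0.01863267 -0.03955533  0.00378143]
```

View pics/w4.png

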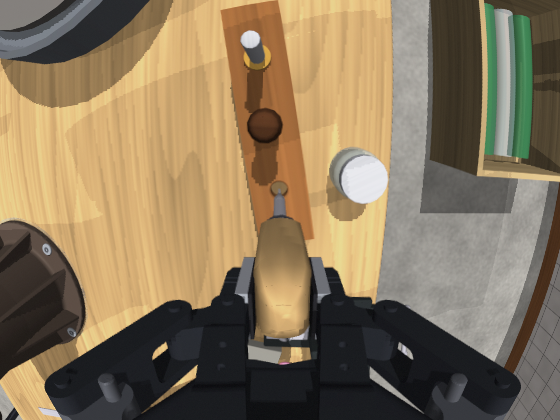

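View pics/s4.png

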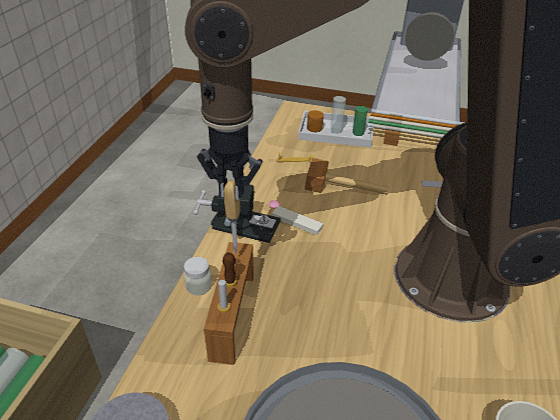

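Call:
{"fn": "step_arm", "kwargs": {
  "deltas": [
    [[10,0,0,-30,0,0,0],[10,2,0,-85,0,0,0],[10,5,0,-145,0,0,0],[10,8,0,-200,0,0,0],[10,9,0,-235,0,0,0]]
  ]
}}

```text
time_s: 4.15
position: [518.7, -23.2, 296.5]
eef_rot: [-1.571, 0.003, 0.001]
contact_force: [0.1, 0.4, -1.6]
width: 23.2
```

Call:
{"fn": "step_arm", "kwargs": {
  "deltas": [
    [[10,0,10,-10,0,0,0],[10,0,35,-10,0,0,0],[10,0,55,-10,0,0,0],[10,0,65,-10,0,0,0],[10,0,65,-10,0,0,0]]
  ]
}}

```text
time_s: 4.78
position: [519.0, -30.5, 231.9]
eef_rot: [-1.57, 0.001, 0.002]
contact_force: [-0.1, -0.4, -1.3]
width: 23.6
```

Run:
```python
from h import *
s=manip.read_state(); print(s['time_s'],s['position'],s['eef_rot'],s['contact_force'],s['width'],s['wrist_torque'])
p4=load('w4'); print('hole',plane(p4,279,187,118,True), 'tip proj w4',proj(p4,(511.3,214.3,145),True))
for n in ['wrist','side','scene']:
    im,p=snap(n,n+'5'); print(n,proj(p,(s['position'][0],s['position'][1],s['position'][2]-155),n=='wrist'),proj(p,(519.5,-31,43),n=='wrist'))
im=cv2.imread('pics/wrist5.png')[130:250,200:360]; cv2.imwrite('pics/w5z.png',cv2.resize(im,None,fx=5,fy=5,interpolation=cv2.INTER_CUBIC))
im=cv2.imread('pics/side5.png')[150:270,190:350]; cv2.imwrite('pics/s5z.png',cv2.resize(im,None,fx=5,fy=5,interpolation=cv2.INTER_CUBIC))
im=cv2.imread('pics/scene5.png')[150:270,220:380]; cv2.imwrite('pics/c5z.png',cv2.resize(im,None,fx=5,fy=5,interpolation=cv2.INTER_CUBIC))
```

```text
4.775 [518.9573685  -30.47866128 231.91382487] [-1.57049374e+00  1.24546100e-03  2.04310523e-03] [-0.06621765 -0.36170706 -1.31499486] 23.57481274066674 [0.03608177 0.0210656  0.01442752]
hole [510.13289093 216.86489775 118.        ] tip proj w4 (np.float64(280.06516454887367), np.float64(195.44768624083372))
wrist (np.float64(281.03982082327235), np.float64(195.43474760718948)) (np.float64(281.69661202954273), np.float64(188.39449719332723))
side (np.float64(262.79746022287327), np.float64(208.75771454802046)) (np.float64(262.68288488520324), np.float64(217.90642735804846))
scene (np.float64(290.2477361892009), np.float64(215.1736579910258)) (np.float64(290.3455205552676), np.float64(224.17255535771062))
```

View pics/w5z.png

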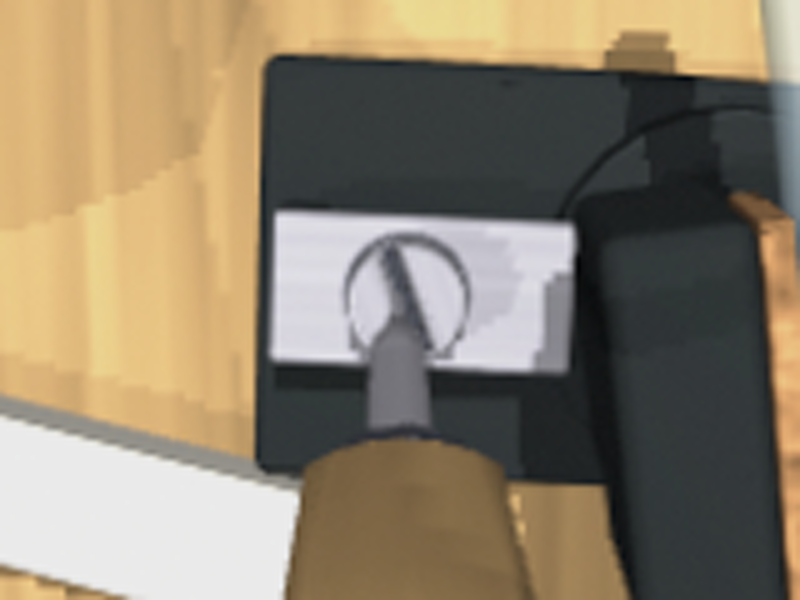

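View pics/s5z.png

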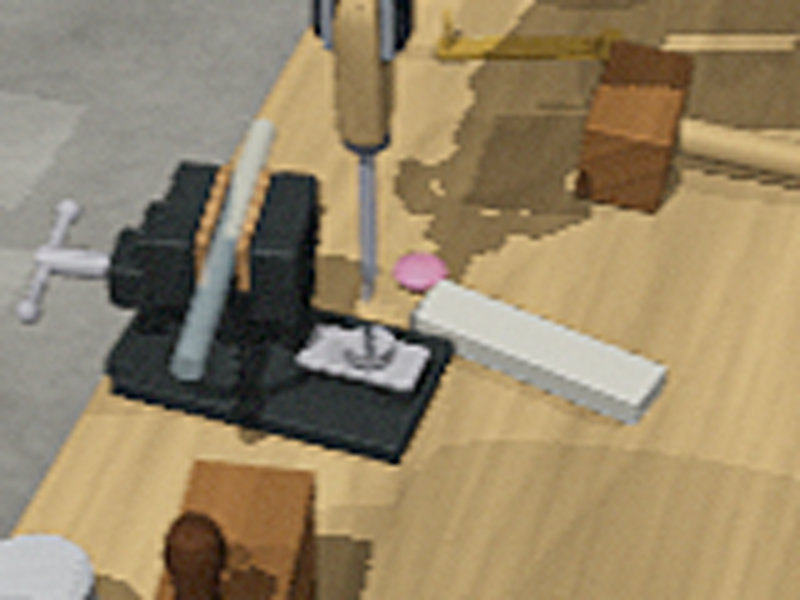

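View pics/c5z.png

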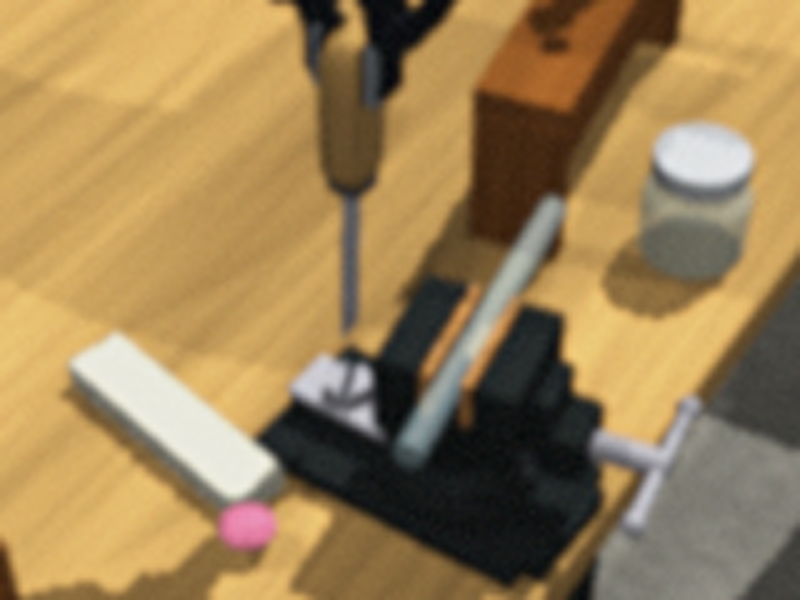

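Run:
```python
from h import *
p=load('wrist5')
g=lambda u,v,z:plane(p,200+u/5,130+v/5,z,True).round(1)
print([g(*a,43) for a in [(343,297),(470,297),(406,233),(406,360),(406,297)]])
a=g(389,243,43);b=g(424,347,43);print(a,b,np.degrees(np.arctan2(a[0]-b[0],a[1]-b[1])))
print('tip',g(398,322,76.5))
print('foot', g(268,60,14),g(258,468,14))
print('dog',g(273,212,32),g(270,360,32),g(575,222,32),g(570,373,32))
im=cv2.imread('pics/wrist5.png'); a=im[165:210,255:305]; cv2.imwrite('pics/w5zz.png',cv2.resize(a,None,fx=12,fy=12,interpolation=cv2.INTER_NEAREST))
```

```text
[array([505.5, -32.1,  43. ]), array([532.7, -32.1,  43. ]), array([519. , -18.2,  43. ]), array([519. , -46.1,  43. ]), array([519. , -32.1,  43. ])]
[515.4 -20.3  43. ] [522.8 -43.2  43. ] -17.907932862987753
tip [517.6 -29.5  76.5]
foot [487.7  16.7  14. ] [483.2 -80.5  14. ]
dog [489.8 -15.4  32. ] [488.5 -48.9  32. ] [556.  -17.6  32. ] [555.7 -52.   32. ]
```

View pics/w5zz.png

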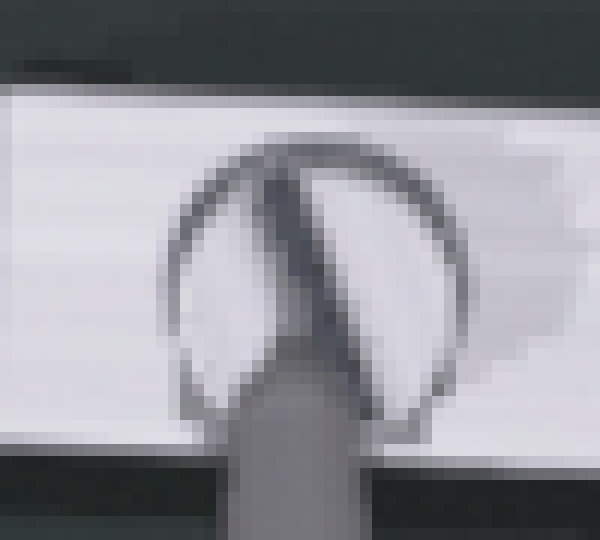

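Call:
{"fn": "step_arm", "kwargs": {
  "deltas": [
    [[10,0.7,5,-0.7,0,-6,0],[10,1.5,10,-1.5,0,-13,0],[10,1.5,18,-1.5,0,-18,0],[10,1.5,20,-1.5,0,-18,0],[10,1.5,20,-1.5,0,-18,0]]
  ]
}}

```text
time_s: 5.55
position: [521.3, -32.4, 213.3]
eef_rot: [-1.557, -0.245, 0.245]
contact_force: [-0.3, 0.5, -0.9]
width: 23.3
```

```bash
cat > look.py <<'E'
from h import *
import sys
t=sys.argv[1]
s=manip.read_state(); print(s['time_s'],s['position'].round(2),s['eef_rot'].round(3),s['contact_force'].round(1),s['width'],s['wrist_torque'].round(3))
R=cv2.Rodrigues(s['eef_rot'])[0]; print('yaw',np.degrees(np.arctan2(R[1,0],R[0,0])))
P=s['position']-np.array([0,0,155.5])
out=[]
for n,hw in [('wrist',(60,45)),('side',(40,30)),('scene',(40,30))]:
    im,p=snap(n,n+t); c=proj(p,(519.2,-32,43),n=='wrist'); q=proj(p,P,n=='wrist')
    print(n,'tippred',np.round(q,1),'screw',np.round(c,1))
    hw=(30,24);u0,v0=int(c[0])-hw[0],int(c[1])-hw[1]-4
    a=im[v0:v0+48,u0:u0+60]; out.append(cv2.resize(a,None,fx=8,fy=8,interpolation=cv2.INTER_CUBIC)[:,:]); print('crop0',u0,v0)
m=np.vstack([np.hstack(out[:2]),np.hstack([out[2],out[2]*0])]); cv2.imwrite('pics/m'+t+'.png',cv2.resize(m,(800,640))[:600])
E
python3 look.py 6
```

```text
5.55 [521.28 -32.45 213.28] [-1.557 -0.245  0.245] [-0.3  0.5 -0.9] 23.26125493272239 [ 0.002 -0.04  -0.031]
yaw 17.882661147653838
wrist tippred [280.6 194.8] screw [278.9 190.3]
crop0 248 162
side tippred [262.2 213.4] screw [262.9 217.7]
crop0 232 189
scene tippred [290.6 220.9] screw [290.1 224.3]
crop0 260 196
```

View pics/m6.png

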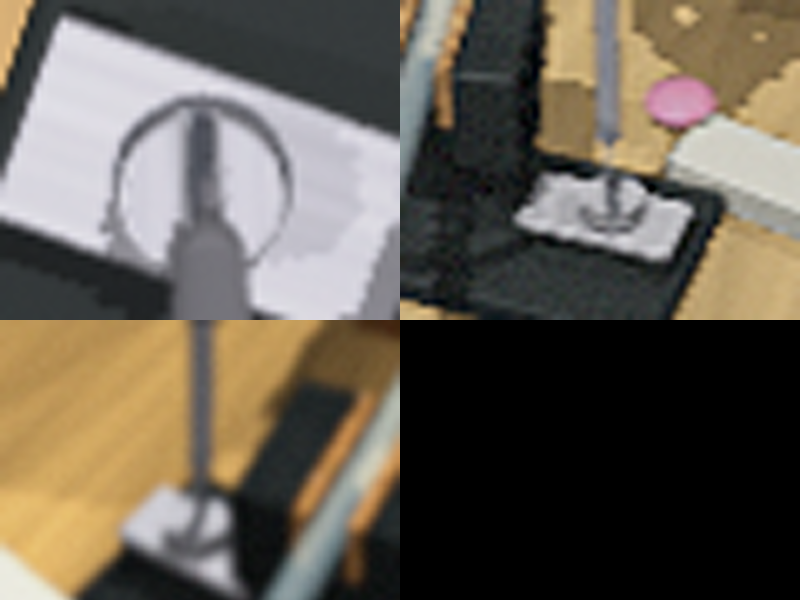

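Call:
{"fn": "step_arm", "kwargs": {
  "deltas": [
    [[10,0,5,0,0,0,0],[10,0,9,0,0,0,0],[10,0,11,0,0,0,0],[10,0,12,0,0,0,0],[10,0,12,0,0,0,0]]
  ]
}}

```text
time_s: 6.32
position: [521.1, -32.5, 200.8]
eef_rot: [-1.557, -0.246, 0.247]
contact_force: [0.8, 0.9, -1.8]
width: 23.3
```

```bash
python3 look.py 7
```

```text
6.325 [521.06 -32.48 200.83] [-1.557 -0.246  0.247] [ 0.8  0.9 -1.8] 23.317250157729422 [-0.035 -0.016 -0.077]
yaw 17.996690932282565
wrist tippred [280.7 194.8] screw [279.  193.2]
crop0 249 165
side tippred [262.3 216.8] screw [262.9 217.7]
crop0 232 189
scene tippred [290.5 224.1] screw [290.1 224.3]
crop0 260 196
```

View pics/m7.png

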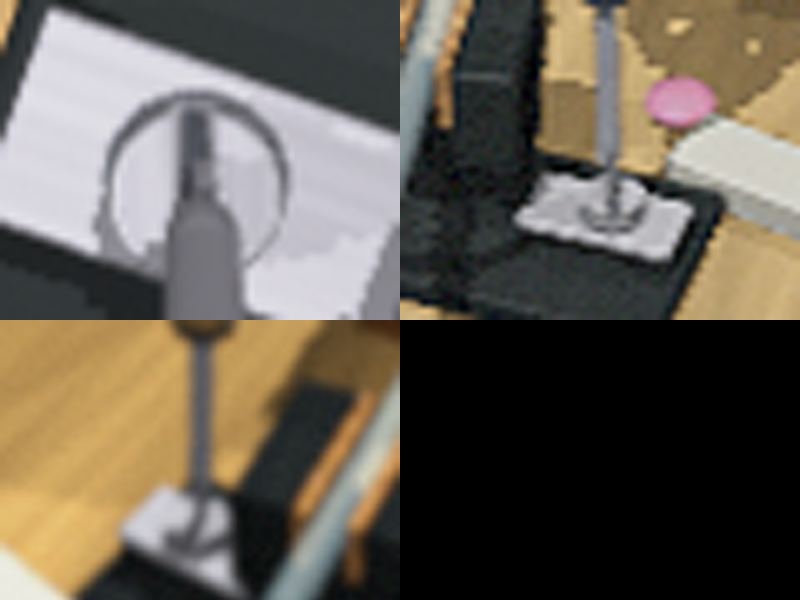

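Call:
{"fn": "step_arm", "kwargs": {
  "deltas": [
    [[10,-0.8,0,0,0,0,0],[10,-0.8,1,0,0,0,0],[10,-0.8,2,0,0,0,0],[10,-0.8,3,0,0,0,0],[10,-0.8,3,0,0,0,0]]
  ]
}}

```text
time_s: 7.1
position: [520.3, -32.7, 197.8]
eef_rot: [-1.557, -0.246, 0.247]
contact_force: [0.4, 0.1, -1.0]
width: 23.3
```

```bash
python3 look.py 8
```

```text
7.1 [520.27 -32.7  197.81] [-1.557 -0.246  0.247] [ 0.4  0.1 -1. ] 23.262674583441814 [0.028 0.012 0.007]
yaw 18.002159175926945
wrist tippred [280.7 194.8] screw [279.9 194. ]
crop0 249 165
side tippred [262.6 217.7] screw [262.9 217.7]
crop0 232 189
scene tippred [290.3 224.8] screw [290.1 224.3]
crop0 260 196
```

View pics/m8.png

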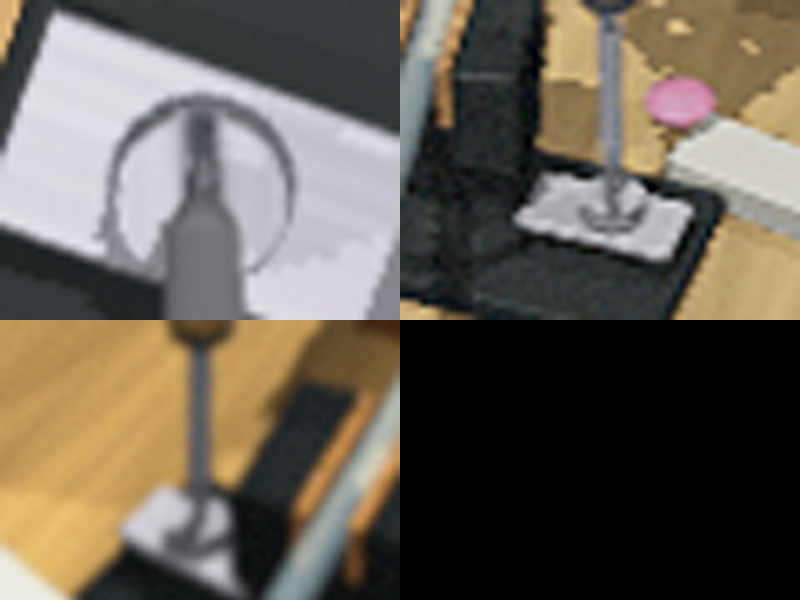

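Call:
{"fn": "step_arm", "kwargs": {
  "deltas": [
    [[10,0,0.7,0,0,0,0],[10,0,1.4,0,0,0,0],[10,0,2,0,0,0,0],[10,0,2,0,0,0,0]]
  ]
}}

```text
time_s: 7.75
position: [520.3, -32.7, 195.8]
eef_rot: [-1.557, -0.246, 0.247]
contact_force: [0.1, -0.3, -0.7]
width: 23.4
```

Call:
{"fn": "step_arm", "kwargs": {
  "deltas": [
    [[10,0,0.5,0,0,0,0],[10,0,1,0,0,0,0],[10,0,1,0,0,0,0]]
  ]
}}

```text
time_s: 8.12
position: [520.3, -32.7, 194.9]
eef_rot: [-1.557, -0.246, 0.247]
contact_force: [0.8, 0.2, -1.0]
width: 23.5
```

```bash
python3 look.py 9
```

```text
8.125 [520.3  -32.72 194.86] [-1.557 -0.246  0.247] [ 0.8  0.2 -1. ] 23.53074033949086 [ 0.027  0.016 -0.053]
yaw 17.999173571366192
wrist tippred [280.7 194.8] screw [279.8 194.7]
crop0 249 166
side tippred [262.6 218.4] screw [262.9 217.7]
crop0 232 189
scene tippred [290.3 225.6] screw [290.1 224.3]
crop0 260 196
```

View pics/m9.png

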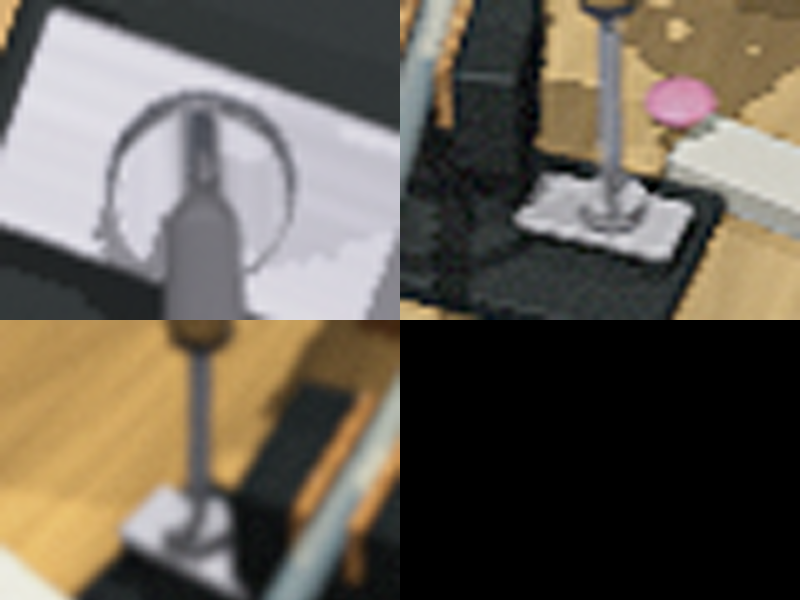

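Call:
{"fn": "step_arm", "kwargs": {
  "deltas": [
    [[10,0,0.4,0,0,0,0],[10,0,0.4,0,0,0,0]]
  ]
}}

```text
time_s: 8.52
position: [520.3, -32.7, 194.4]
eef_rot: [-1.557, -0.246, 0.247]
contact_force: [-0.4, 0.3, -0.9]
width: 23.2
```

Call:
{"fn": "step_arm", "kwargs": {
  "deltas": [
    [[10,0,0.4,0,0,0,0],[10,0,0.4,0,0,0,0]]
  ]
}}

```text
time_s: 8.78
position: [520.3, -32.7, 194.1]
eef_rot: [-1.557, -0.246, 0.247]
contact_force: [-0.2, 0.1, -1.8]
width: 23.2
```

Call:
{"fn": "step_arm", "kwargs": {
  "deltas": [
    [[10,0,0,0,0,3,0],[10,0,0,0,0,6,0],[10,0,0,0,0,9,0],[10,0,0,0,0,12,0],[10,0,0,0,0,12,0]]
  ]
}}

```text
time_s: 9.4
position: [520.2, -32.8, 194.1]
eef_rot: [-1.569, -0.082, 0.083]
contact_force: [-0.6, -1.1, -1.0]
width: 23.3
```

```bash
python3 look.py 10
```

```text
9.4 [520.21 -32.79 194.06] [-1.569 -0.082  0.083] [-0.6 -1.1 -1. ] 23.313990147199704 [-0.227  0.234 -0.004]
yaw 6.016755102163729
wrist tippred [280.7 195.1] screw [279.7 195.3]
crop0 249 167
side tippred [262.6 218.7] screw [262.9 217.7]
crop0 232 189
scene tippred [290.2 225.8] screw [290.1 224.3]
crop0 260 196
```

View pics/m10.png

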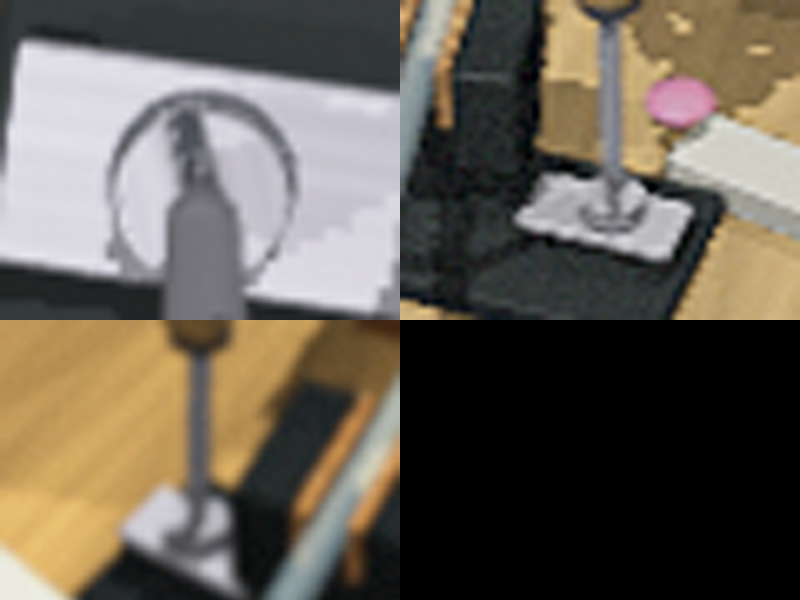

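Call:
{"fn": "step_arm", "kwargs": {
  "deltas": [
    [[10,0,0,0,0,3,0],[10,0,0,0,0,6,0],[10,0,0,0,0,9,0],[10,0,0,0,0,10,0],[10,0,0,0,0,10,0]]
  ]
}}

```text
time_s: 10.18
position: [520.3, -32.8, 194.1]
eef_rot: [-1.57, 0.054, -0.054]
contact_force: [-1.3, -1.7, -1.2]
width: 23.3
```

```bash
python3 look.py 11
```

```text
10.175 [520.31 -32.8  194.09] [-1.57   0.054 -0.054] [-1.3 -1.7 -1.2] 23.25368341455388 [-0.527  0.103  0.061]
yaw -3.939438432882195
wrist tippred [280.8 195.4] screw [279.5 195.7]
crop0 249 167
side tippred [262.6 218.6] screw [262.9 217.7]
crop0 232 189
scene tippred [290.3 225.8] screw [290.1 224.3]
crop0 260 196
```

View pics/m11.png

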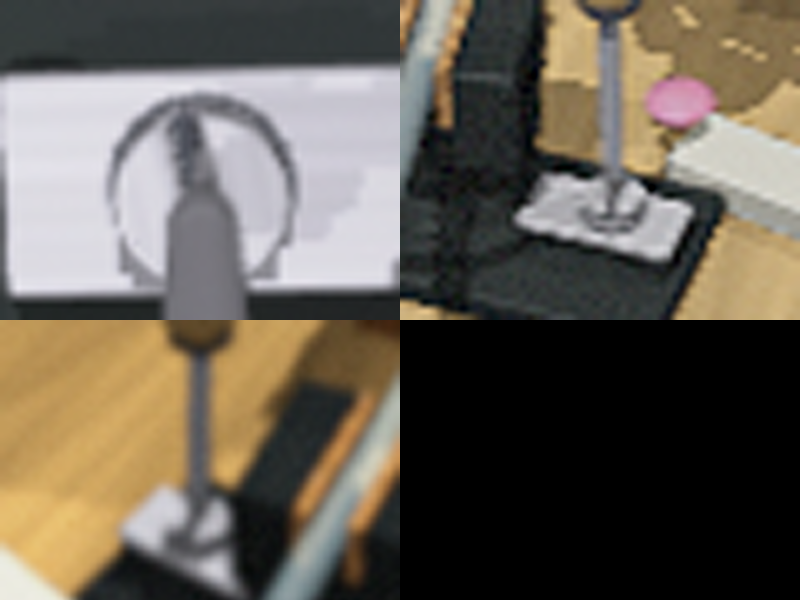

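Call:
{"fn": "step_arm", "kwargs": {
  "deltas": [
    [[10,0,0,0,0,3,0],[10,0,0,0,0,6,0],[10,0,0,0,0,9,0],[10,0,0,0,0,9,0]]
  ]
}}

```text
time_s: 10.82
position: [520.4, -32.8, 194.1]
eef_rot: [-1.564, 0.177, -0.178]
contact_force: [-0.3, -2.4, -1.4]
width: 23.1
```

```bash
cat > st.py <<'E'
from h import *
s=manip.read_state(); print(s['time_s'],s['position'].round(2),s['contact_force'].round(1),s['width'].round(1),s['wrist_torque'].round(3))
R=cv2.Rodrigues(s['eef_rot'])[0]; print('yaw',np.degrees(np.arctan2(R[1,0],R[0,0])),'tau6',s['tau'][5])
E
python3 st.py
```

```text
Traceback (most recent call last):
  File "st.py", line 2, in <module>
    s=manip.read_state(); print(s['time_s'],s['position'].round(2),s['contact_force'].round(1),s['width'].round(1),s['wrist_torque'].round(3))
                                                                                               ^^^^^^^^^^^^^^^^
AttributeError: 'float' object has no attribute 'round'
```

```bash
sed -i "s/s\['width'\].round(1)/round(s['width'],1)/" st.py; python3 st.py
```

```text
10.825 [520.37 -32.84 194.11] [-0.3 -2.4 -1.4] 23.1 [-0.823  0.161  0.001]
yaw -12.957621860669924 tau6 1.034553050994873
```

Call:
{"fn": "step_arm", "kwargs": {
  "deltas": [
    [[10,0,0,0,0,2,0],[10,0,0,0,0,4,0],[10,0,0,0,0,4,0]]
  ]
}}

```text
time_s: 11.2
position: [520.3, -32.7, 194.1]
eef_rot: [-1.558, 0.233, -0.233]
contact_force: [-0.8, -1.3, -0.1]
width: 23.1
```

```bash
python3 st.py
```

```text
11.2 [520.3  -32.72 194.12] [-0.8 -1.3 -0.1] 23.1 [-0.538  0.276  0.066]
yaw -17.033046126913096 tau6 0.7047657854855061
```

Call:
{"fn": "step_arm", "kwargs": {
  "deltas": [
    [[10,0,0,0,0,2,0],[10,0,0,0,0,4,0],[10,0,0,0,0,4,0]]
  ]
}}

```text
time_s: 11.58
position: [520.3, -32.7, 194.1]
eef_rot: [-1.552, 0.288, -0.288]
contact_force: [-0.7, -2.4, -0.8]
width: 23.3
```

```bash
python3 st.py; python3 look.py 12
```

```text
11.575 [520.33 -32.74 194.08] [-0.7 -2.4 -0.8] 23.3 [-0.655  0.306 -0.006]
yaw -21.04360329817275 tau6 0.7218207232654095
11.575 [520.33 -32.74 194.08] [-1.552  0.288 -0.288] [-0.7 -2.4 -0.8] 23.3328320471122 [-0.655  0.306 -0.006]
yaw -21.04360329817275
wrist tippred [280.9 195.8] screw [279.5 196.6]
crop0 249 168
side tippred [262.6 218.7] screw [262.9 217.7]
crop0 232 189
scene tippred [290.3 225.8] screw [290.1 224.3]
crop0 260 196
```

View pics/m12.png

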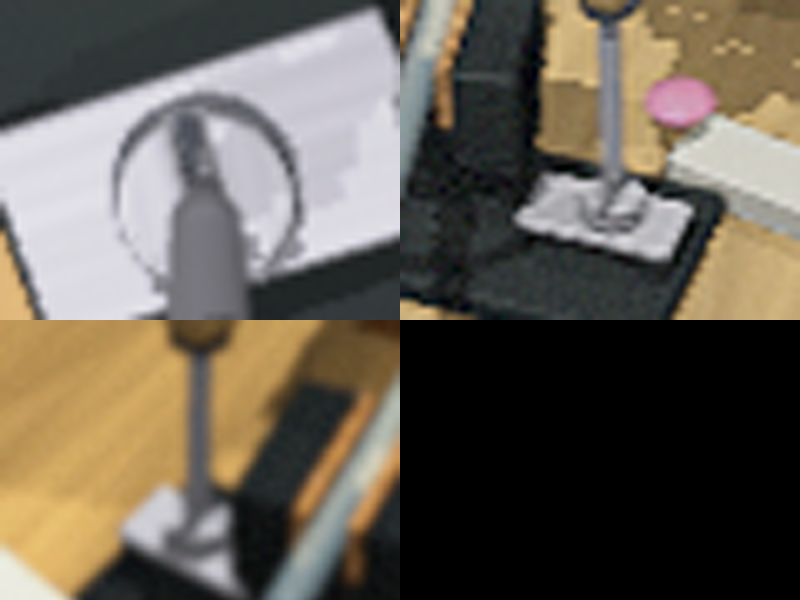

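Call:
{"fn": "step_arm", "kwargs": {
  "deltas": [
    [[10,0,0,0,0,1.5,0],[10,0,0,0,0,3,0],[10,0,0,0,0,3,0]]
  ]
}}

```text
time_s: 12.1
position: [520.3, -32.7, 194.1]
eef_rot: [-1.546, 0.329, -0.329]
contact_force: [-0.7, -2.6, -0.9]
width: 22.9
```

```bash
python3 st.py
```

```text
12.1 [520.33 -32.74 194.09] [-0.7 -2.6 -0.9] 22.9 [-0.826  0.298  0.067]
yaw -24.036549499723478 tau6 0.5583269521594048
```

Call:
{"fn": "step_arm", "kwargs": {
  "deltas": [
    [[10,0,0,0,0,1.5,0],[10,0,0,0,0,3,0],[10,0,0,0,0,3,0]]
  ]
}}

```text
time_s: 12.48
position: [520.4, -32.8, 194.1]
eef_rot: [-1.539, 0.37, -0.37]
contact_force: [-0.8, -3.3, 0.5]
width: 23.6
```

```bash
python3 st.py
```

```text
12.475 [520.36 -32.76 194.11] [-0.8 -3.3  0.5] 23.6 [-0.971  0.256  0.093]
yaw -27.034404579483837 tau6 0.5588083527982235
```

Call:
{"fn": "step_arm", "kwargs": {
  "deltas": [
    [[10,0.1,0,-0.2,0,1.5,0],[10,0.2,0,-0.5,0,3,0],[10,0.2,0,-0.5,0,3,0]]
  ]
}}

```text
time_s: 12.85
position: [520.3, -33.2, 194.1]
eef_rot: [-1.531, 0.411, -0.411]
contact_force: [-0.7, -2.5, 0.3]
width: 23.3
```

```bash
python3 st.py
```

```text
12.85 [520.29 -33.24 194.1 ] [-0.7 -2.5  0.3] 23.3 [-0.751  0.274  0.024]
yaw -30.039800616828366 tau6 0.5446270108222961
```

Call:
{"fn": "step_arm", "kwargs": {
  "deltas": [
    [[10,0,0,0,0,1.5,0],[10,0,0,0,0,3,0],[10,0,0,0,0,3,0]]
  ]
}}

```text
time_s: 13.22
position: [520.3, -33.3, 194.1]
eef_rot: [-1.523, 0.452, -0.452]
contact_force: [-1.3, -2.7, -0.2]
width: 22.9
```

```bash
python3 st.py;  python3 look.py 13
```

```text
13.225 [520.3  -33.28 194.1 ] [-1.3 -2.7 -0.2] 22.9 [-0.888  0.231  0.093]
yaw -33.03262570980624 tau6 0.5831821449100971
13.225 [520.3  -33.28 194.1 ] [-1.523  0.452 -0.452] [-1.3 -2.7 -0.2] 22.864251999245912 [-0.888  0.231  0.093]
yaw -33.03262570980624
wrist tippred [281.2 196. ] screw [279.4 196.6]
crop0 249 168
side tippred [262.7 218.5] screw [262.9 217.7]
crop0 232 189
scene tippred [290.2 225.9] screw [290.1 224.3]
crop0 260 196
```

View pics/m13.png

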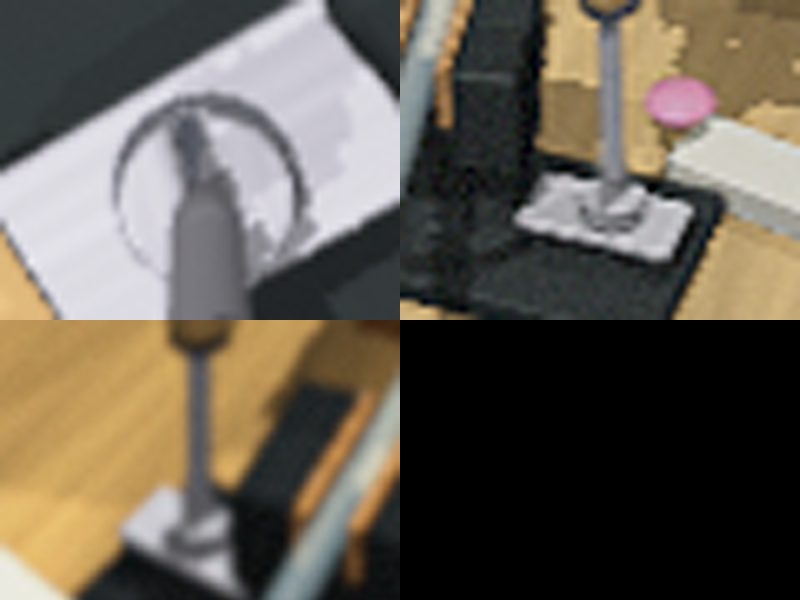

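Call:
{"fn": "step_arm", "kwargs": {
  "deltas": [
    [[10,0,0,0,0,1,0],[10,0,0,0,0,2,0],[10,0,0,0,0,2,0]]
  ]
}}

```text
time_s: 13.75
position: [520.3, -33.3, 194.1]
eef_rot: [-1.517, 0.479, -0.479]
contact_force: [-0.0, -3.5, 0.6]
width: 23.1
```

```bash
python3 st.py
```

```text
13.75 [520.29 -33.29 194.12] [-0.  -3.5  0.6] 23.1 [-0.994  0.254  0.103]
yaw -35.02440040583887 tau6 0.4528220649808645
```

Call:
{"fn": "step_arm", "kwargs": {
  "deltas": [
    [[10,0,0,0,0,1,0],[10,0,0,0,0,2,0],[10,0,0,0,0,2,0]]
  ]
}}

```text
time_s: 14.12
position: [520.3, -33.3, 194.1]
eef_rot: [-1.511, 0.506, -0.506]
contact_force: [-1.2, -3.4, -0.4]
width: 23.3
```

```bash
python3 st.py
```

```text
14.125 [520.28 -33.3  194.08] [-1.2 -3.4 -0.4] 23.3 [-1.126  0.193  0.133]
yaw -37.02417310198522 tau6 0.497971773147583
```

Call:
{"fn": "step_arm", "kwargs": {
  "deltas": [
    [[10,0,0,0,0,1,0],[10,0,0,0,0,2,0],[10,0,0,0,0,2,0]]
  ]
}}

```text
time_s: 14.5
position: [520.3, -33.3, 194.1]
eef_rot: [-1.504, 0.533, -0.533]
contact_force: [-1.7, -3.4, -0.2]
width: 23.3
```

```bash
python3 st.py
```

```text
14.5 [520.3  -33.31 194.09] [-1.7 -3.4 -0.2] 23.3 [-1.223  0.229  0.248]
yaw -39.02329687276623 tau6 0.5497981980443001
```

```bash
python3 look.py 14; for i in 1 2 3; do python3 -c "
from h import *
manip.snapshot('side');s=manip.read_state();print(s['wrist_torque'],s['contact_force'])";done
```

```text
14.5 [520.3  -33.31 194.09] [-1.504  0.533 -0.533] [-1.7 -3.4 -0.2] 23.265378244356324 [-1.223  0.229  0.248]
yaw -39.02329687276623
wrist tippred [281.3 196.1] screw [279.5 196.9]
crop0 249 168
side tippred [262.7 218.5] screw [262.9 217.7]
crop0 232 189
scene tippred [290.1 225.9] screw [290.1 224.3]
crop0 260 196
[-1.23950388  0.17366489  0.21975142] [ 0.10888834 -4.19133212 -0.48749026]
[-1.18643978  0.20167162  0.23368986] [-0.06005971 -3.73242902  0.3623297 ]
[-0.63682259  0.34424203  0.17975156] [-0.85416773 -2.64266881  2.27614343]
```

View pics/m14.png

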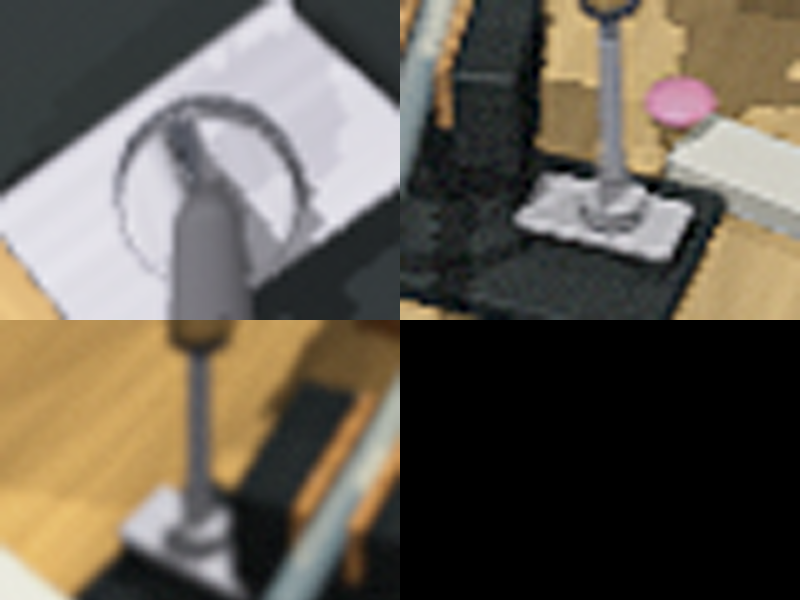

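Call:
{"fn": "step_arm", "kwargs": {
  "deltas": [
    [[10,0,0,0,0,0,0]]
  ]
}}

```text
time_s: 14.92
position: [520.3, -33.1, 194.1]
eef_rot: [-1.504, 0.533, -0.533]
contact_force: [-1.0, -2.3, 1.8]
width: 23.0
```

```bash
python3 st.py; python3 look.py 15
```

```text
14.925 [520.28 -33.13 194.12] [-1.  -2.3  1.8] 23.0 [-0.692  0.243  0.213]
yaw -39.00560005383344 tau6 0.2006015181541443
14.925 [520.28 -33.13 194.12] [-1.504  0.533 -0.533] [-1.  -2.3  1.8] 22.987563837596777 [-0.692  0.243  0.213]
yaw -39.00560005383344
wrist tippred [281.3 196.2] screw [279.7 197.1]
crop0 249 169
side tippred [262.6 218.6] screw [262.9 217.7]
crop0 232 189
scene tippred [290.2 225.8] screw [290.1 224.3]
crop0 260 196
```

View pics/m15.png

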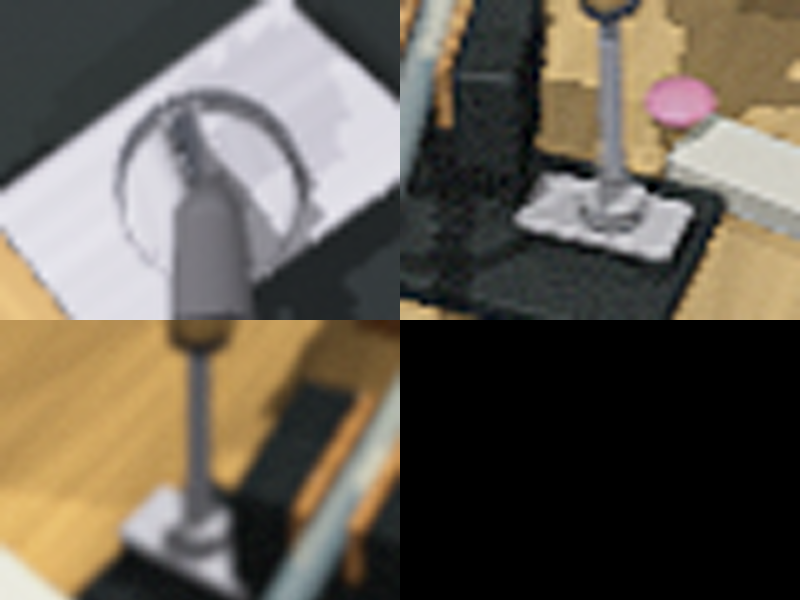

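Call:
{"fn": "step_arm", "kwargs": {
  "deltas": [
    [[10,0,0,0,0,0.5,0],[10,0,0,0,0,1,0],[10,0,0,0,0,1,0]]
  ]
}}

```text
time_s: 15.45
position: [520.3, -33.2, 194.1]
eef_rot: [-1.501, 0.546, -0.546]
contact_force: [-1.0, -1.8, 1.1]
width: 23.2
```

```bash
python3 st.py; for i in 1 2 3; do python3 -c "
from h import *
manip.snapshot('side');s=manip.read_state();print(s['wrist_torque'],s['contact_force'])";done
```

```text
15.45 [520.29 -33.23 194.11] [-1.  -1.8  1.1] 23.2 [-0.558  0.306  0.215]
yaw -40.01186878988204 tau6 0.40112966671586037
[-0.57541529  0.37389942  0.24912089] [-0.19409355 -1.57918636  1.05802226]
[-0.62356637  0.39734513  0.27244219] [-1.77073409 -2.68437911  1.61024718]
[-0.57990504  0.38594157  0.24624653] [-1.20620782 -1.04291602  2.1937031 ]
```

Call:
{"fn": "step_arm", "kwargs": {
  "deltas": [
    [[10,0,0,0,0,-3,0],[10,0,0,0,0,-6,0],[10,0,0,0,0,-6,0]]
  ]
}}

```text
time_s: 15.98
position: [520.2, -33.2, 194.1]
eef_rot: [-1.52, 0.465, -0.465]
contact_force: [-0.7, -1.2, 0.8]
width: 23.1
```

```bash
python3 st.py; python3 look.py 16
```

```text
15.975 [520.25 -33.17 194.07] [-0.7 -1.2  0.8] 23.1 [-0.324  0.311  0.131]
yaw -34.02315363376116 tau6 -0.9153813309967518
15.975 [520.25 -33.17 194.07] [-1.52   0.465 -0.465] [-0.7 -1.2  0.8] 23.11589265486749 [-0.324  0.311  0.131]
yaw -34.02315363376116
wrist tippred [281.2 196.1] screw [279.6 196.8]
crop0 249 168
side tippred [262.7 218.6] screw [262.9 217.7]
crop0 232 189
scene tippred [290.2 225.9] screw [290.1 224.3]
crop0 260 196
```

View pics/m16.png

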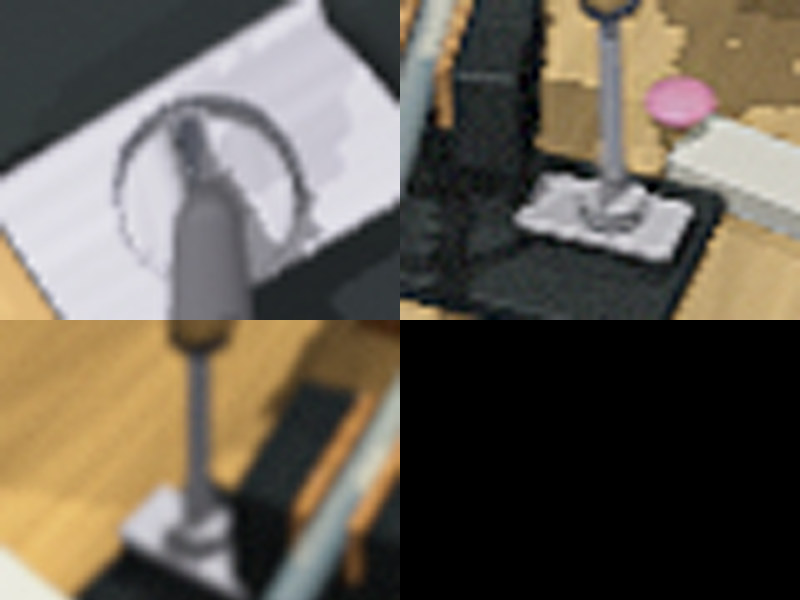

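Call:
{"fn": "step_arm", "kwargs": {
  "deltas": [
    [[10,0,0,0,0,-2,0],[10,0,0,0,0,-4,0],[10,0,0,0,0,-4,0]]
  ]
}}

```text
time_s: 16.5
position: [520.2, -33.2, 194.0]
eef_rot: [-1.532, 0.41, -0.41]
contact_force: [-1.8, -0.7, -0.2]
width: 23.3
```

```bash
python3 st.py; python3 -c "
from h import *
manip.snapshot('side');s=manip.read_state();print(s['wrist_torque'],s['contact_force'])"
```

```text
16.5 [520.22 -33.22 194.04] [-1.8 -0.7 -0.2] 23.3 [-0.058  0.423 -0.009]
yaw -29.959684899502825 tau6 -0.6599394232034683
[-0.11409062  0.41440879  0.00532384] [-0.75676584  0.83031227  0.45513405]
```

Call:
{"fn": "step_arm", "kwargs": {
  "deltas": [
    [[10,0,-2,0,0,0,0],[10,0,-5,0,0,0,0],[10,0,-10,0,0,0,0],[10,0,-20,0,0,0,0],[10,0,-20,0,0,0,0]]
  ]
}}

```text
time_s: 17.18
position: [521.0, -33.3, 215.2]
eef_rot: [-1.531, 0.409, -0.412]
contact_force: [0.1, 0.9, -0.9]
width: 23.2
```

```bash
python3 look.py 17
```

```text
17.175 [520.96 -33.33 215.19] [-1.531  0.409 -0.412] [ 0.1  0.9 -0.9] 23.221495957003576 [ 0.01  -0.05   0.014]
yaw -30.000560192546338
wrist tippred [280.8 196.1] screw [278.7 191.9]
crop0 248 163
side tippred [262.4 212.7] screw [262.9 217.7]
crop0 232 189
scene tippred [290.3 220.6] screw [290.1 224.3]
crop0 260 196
```

View pics/m17.png

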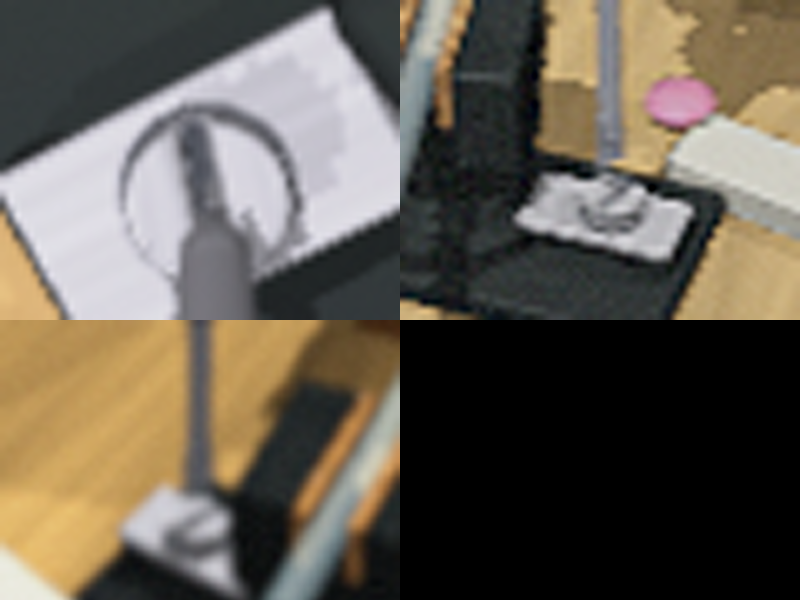

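Call:
{"fn": "step_arm", "kwargs": {
  "deltas": [
    [[10,0,-20,0,0,-8,0],[10,0,-45,0,0,-16,0],[10,0,-70,0,0,-24,0],[10,0,-84,0,0,-30,0],[10,0,-84,0,0,-30,0]]
  ]
}}

```text
time_s: 17.95
position: [520.7, -33.3, 298.7]
eef_rot: [-1.571, -0.001, -0.002]
contact_force: [-0.2, 0.2, -1.1]
width: 23.3
```

Call:
{"fn": "step_arm", "kwargs": {
  "deltas": [
    [[10,-2,0,40,0,0,0],[10,-4,0,95,0,0,0],[10,-6,0,150,0,0,0],[10,-9.7,0,205,0,0,0],[10,-9.7,0,240,0,0,0]]
  ]
}}

```text
time_s: 18.58
position: [509.6, 208.9, 296.9]
eef_rot: [-1.571, 0.003, -0.0]
contact_force: [-0.6, 0.2, -0.4]
width: 22.8
```

Call:
{"fn": "step_arm", "kwargs": {
  "deltas": [
    [[10,0,0,6,0,0,0],[10,0,0,6,0,0,0]]
  ]
}}

```text
time_s: 18.82
position: [510.2, 212.5, 297.2]
eef_rot: [-1.571, 0.002, 0.0]
contact_force: [0.0, 0.2, -0.8]
width: 23.1
```

```bash
python3 st.py
python3 - <<'E'
from h import *
s=manip.read_state();P=s['position']
out=[]
for n in ['wrist','side','scene']:
    im,p=snap(n,n+'18'); w=n=='wrist'
    c=proj(p,(510.6,214,118),w);q=proj(p,P-[0,0,155.5],w);print(n,np.round(c,1),np.round(q,1))
    u0,v0=int(c[0])-40,int(c[1])-40;print(u0,v0)
    out.append(cv2.resize(im[v0:v0+64,u0:u0+80],(400,320),interpolation=cv2.INTER_CUBIC))
cv2.imwrite('pics/m18.png',np.vstack([np.hstack(out[:2]),np.hstack([out[2],out[2]*0])])[:600])
E
```

```text
18.825 [510.21 212.49 297.23] [ 0.   0.2 -0.8] 23.1 [-0.008  0.035 -0.009]
yaw -0.04318881527718629 tau6 0.3231452777981758
wrist [281.4 188.4] [280.9 195.2]
241 148
side [235.2 260.1] [235.2 252.4]
195 220
scene [331. 158.] [331.2 151.7]
291 118
```

View pics/m18.png

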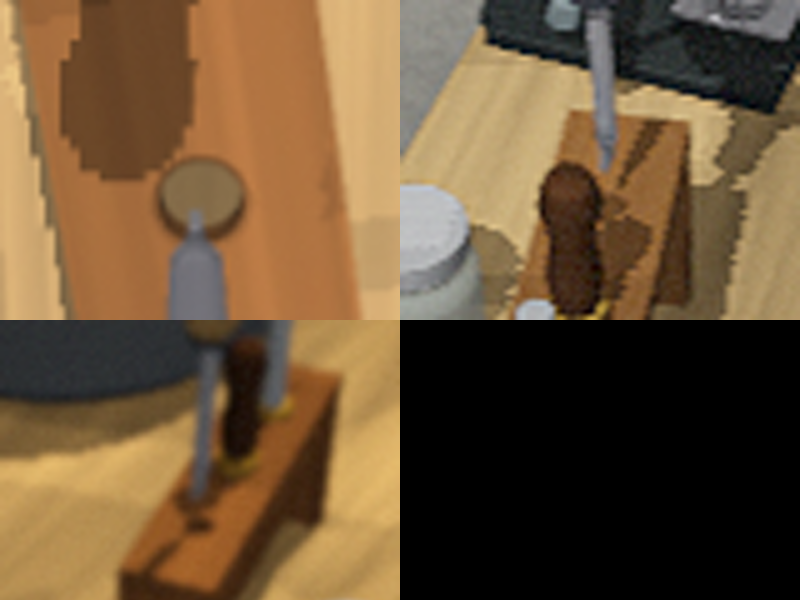

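Run:
```python
from h import *
p=load('wrist18');g=lambda u,v,z:plane(p,241+u/5,148+v/5,z,True).round(1)
print('hole',g(202,195,118),[g(*a,118) for a in [(160,195),(245,195),(202,156),(202,237)]],'tip+y corner',g(195,210,141.7))
im=cv2.imread('pics/wrist18.png')[170:215,255:305];cv2.imwrite('pics/w18zz.png',cv2.resize(im,None,fx=12,fy=12,interpolation=cv2.INTER_NEAREST))
s=load('side18');print(plane(s,195+(606-400)/5,220+170/5,141.7))
c=load('scene18');print(plane(c,291+199/5,118+(500-320)/5,141.7))
print(tri([ray(s,195+(606-400)/5,220+170/5),ray(c,291+199/5,118+(500-320)/5)]))
```

```text
hole [510.6 215.4 118. ] [array([501.9, 215.5, 118. ]), array([519.5, 215.4, 118. ]), array([510.6, 223.7, 118. ]), array([510.6, 206.5, 118. ])] tip+y corner [509.3 217.6 141.7]
[506.36608699 216.55628151 141.7       ]
[514.91012302 201.43230928 141.7       ]
[509.67869963 210.33571249 134.63332186]
```

View pics/w18zz.png

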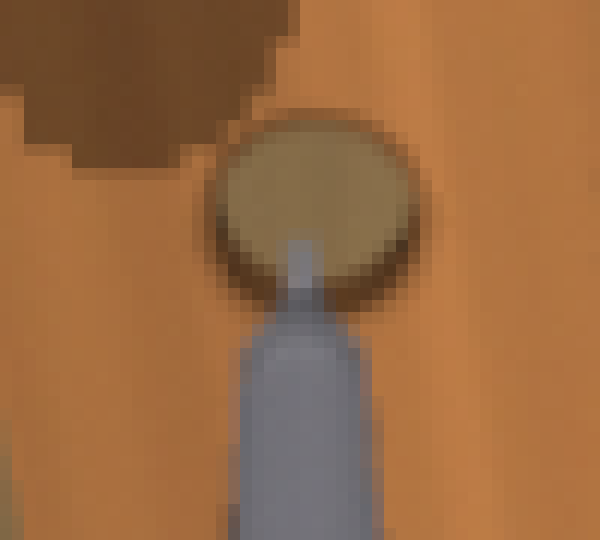

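Call:
{"fn": "step_arm", "kwargs": {
  "deltas": [
    [[10,1.2,5,3.5,0,0,0],[10,1.2,12,3.5,0,0,0],[10,1.2,19,3.5,0,0,0],[10,1.2,19,3.5,0,0,0]]
  ]
}}

```text
time_s: 19.48
position: [511.4, 216.0, 278.3]
eef_rot: [-1.571, 0.001, 0.001]
contact_force: [-0.6, -0.4, -0.9]
width: 23.2
```

```bash
python3 st.py
python3 - <<'E'
from h import *
s=manip.read_state();P=s['position']
out=[]
for n in ['wrist','side','scene']:
    im,p=snap(n,n+'19'); w=n=='wrist'
    c=proj(p,(510.8,215.3,118),w);q=proj(p,P-[0,0,155.5],w);print(n,np.round(c,1),np.round(q,1))
    u0,v0=int(c[0])-25,int(c[1])-20;print(u0,v0)
    out.append(cv2.resize(im[v0:v0+40,u0:u0+50],(400,320),interpolation=cv2.INTER_NEAREST))
cv2.imwrite('pics/m19.png',np.vstack([np.hstack(out[:2]),np.hstack([out[2],out[2]*0])])[:600])
E
```

```text
19.475 [511.36 216.   278.29] [-0.6 -0.4 -0.9] 23.2 [0.043 0.032 0.01 ]
yaw -0.007637102077955131 tau6 0.0002474519260431407
wrist [280.4 194.7] [280.9 195.2]
255 174
side [234.9 260.4] [234.5 259.1]
209 240
scene [331.3 157.8] [331.7 156.5]
306 137
```

View pics/m19.png

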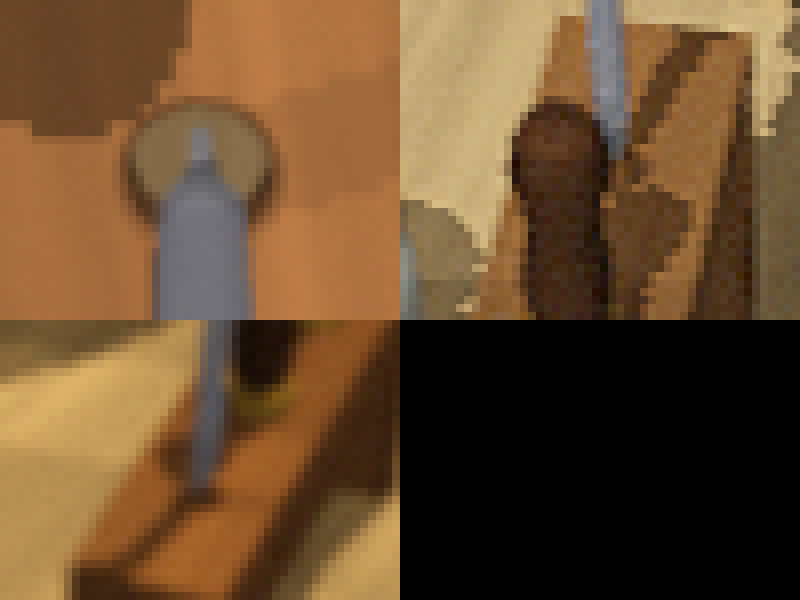

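Call:
{"fn": "step_arm", "kwargs": {
  "deltas": [
    [[10,-0.3,0,0.5,0,0,0],[10,-0.3,3,0.5,0,0,0],[10,-0.3,7,0.5,0,0,0],[10,-0.3,11,0.5,0,0,0],[10,-0.3,15,0.5,0,0,0]]
  ]
}}

```text
time_s: 20.25
position: [511.4, 216.7, 263.7]
eef_rot: [-1.571, 0.0, 0.0]
contact_force: [1.2, 0.4, -2.1]
width: 23.1
```

```bash
python3 st.py
python3 - <<'E'
from h import *
im,p=snap('wrist','w20');cv2.imwrite('pics/w20z.png',cv2.resize(im[150:250,230:340],None,fx=6,fy=6))
E
```

```text
20.25 [511.42 216.72 263.71] [ 1.2  0.4 -2.1] 23.1 [-0.025 -0.051  0.032]
yaw 0.0006155726117549169 tau6 -5.149030130269239e-05
```

View pics/w20z.png

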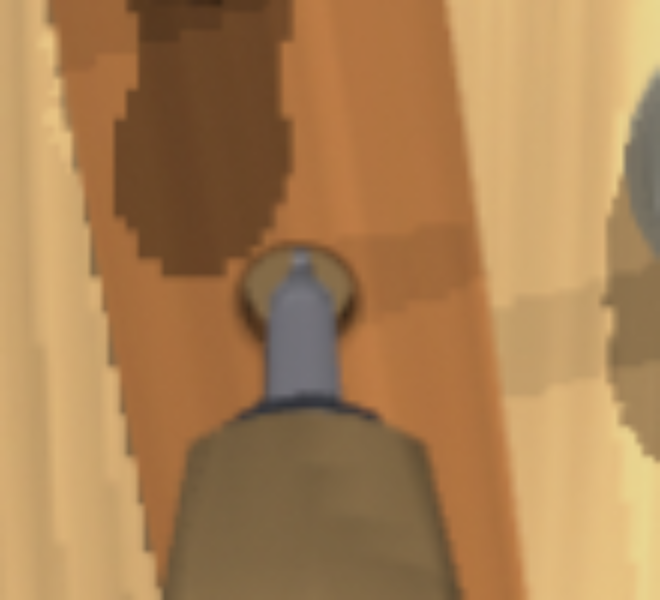

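Call:
{"fn": "step_arm", "kwargs": {
  "deltas": [
    [[10,0,8,0,0,0,0],[10,0,25,-0.4,0,0,0],[10,0,45,-0.8,0,0,0],[10,0,65,-1.2,0,0,0],[10,0,80,-1.4,0,0,0]]
  ]
}}

```text
time_s: 20.92
position: [511.2, 215.2, 183.0]
eef_rot: [-1.571, 0.001, 0.0]
contact_force: [0.8, 0.2, -2.2]
width: 23.0
```

```bash
python3 st.py
```

```text
20.925 [511.24 215.21 182.98] [ 0.8  0.2 -2.2] 23.0 [0.064 0.012 0.048]
yaw -0.003245275264023292 tau6 0.0026974815409630537
```

Call:
{"fn": "step_arm", "kwargs": {
  "deltas": [
    [[10,0,6,0,0,0,0],[10,0,11,0,0,0,0],[10,0,13,0,0,0,0],[10,0,15,0,0,0,0],[10,0,15,0,0,0,0]]
  ]
}}

```text
time_s: 21.55
position: [511.5, 215.4, 169.2]
eef_rot: [-1.571, -0.0, -0.0]
contact_force: [0.6, 0.9, -0.6]
width: 23.2
```

Call:
{"fn": "step_arm", "kwargs": {
  "deltas": [
    [[10,0,0.5,0,0,0,0],[10,0,1,0,0,0,0],[10,0,1,0,0,0,0]]
  ]
}}

```text
time_s: 21.92
position: [511.6, 215.4, 168.5]
eef_rot: [-1.571, -0.0, -0.0]
contact_force: [-1.5, -0.3, 5.3]
width: 23.1
```

```bash
python3 st.py;python3 - <<'E'
from h import *
im,p=snap('side','s21');cv2.imwrite('pics/s21z.png',cv2.resize(im[190:310,180:330],None,fx=5,fy=5))
E
```

```text
21.925 [511.63 215.42 168.49] [-1.5 -0.3  5.3] 23.1 [-0.052  0.279 -0.001]
yaw -0.00022427120732967123 tau6 0.0006911262789799366
```

View pics/s21z.png

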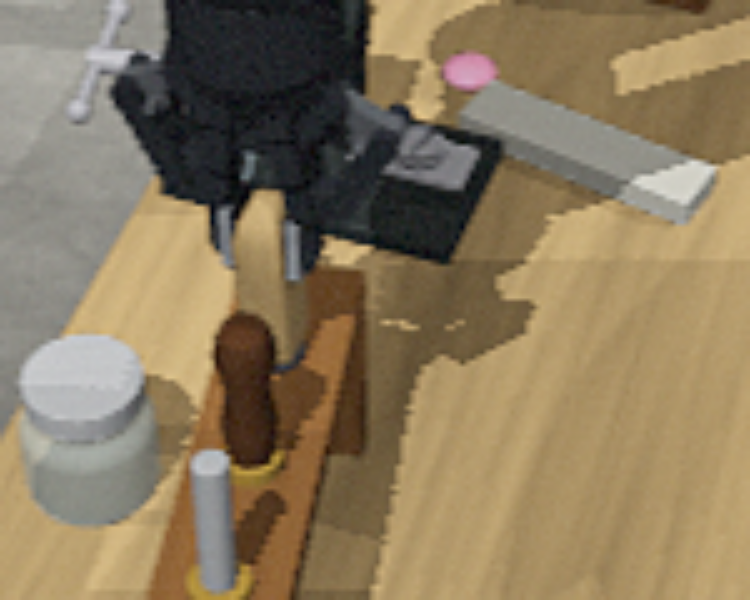

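Call:
{"fn": "step_arm", "kwargs": {
  "deltas": [
    [[30,0,0,0,0,0,0],[45,0,0,0,0,0,0],[70,0,0,0,0,0,0],[85,0,0,0,0,0,0],[85,0,0,0,0,0,0]]
  ]
}}

```text
time_s: 22.6
position: [511.5, 215.3, 168.1]
eef_rot: [-1.571, 0.0, 0.0]
contact_force: [-0.6, 0.1, -0.7]
width: 85.1
```

Call:
{"fn": "step_arm", "kwargs": {
  "deltas": [
    [[85,0,-10,0,0,0,0],[85,0,-35,0,0,0,0],[85,0,-80,0,0,0,0],[85,0,-125,-20,0,0,0],[85,0,-125,-50,0,0,0]]
  ]
}}

```text
time_s: 23.22
position: [513.3, 165.8, 297.3]
eef_rot: [-1.569, -0.006, -0.004]
contact_force: [0.4, -0.0, -0.4]
width: 84.9
```

Call:
{"fn": "step_arm", "kwargs": {
  "deltas": [
    [[85,10,0,-50,0,0,0],[85,20,0,-90,0,0,0],[85,20,0,-90,0,0,0]]
  ]
}}

```text
time_s: 23.6
position: [532.0, 73.0, 293.8]
eef_rot: [-1.571, 0.002, -0.003]
contact_force: [-0.4, 0.9, -0.0]
width: 85.3
```

```bash
python3 st.py;python3 - <<'E'
from h import *
im,p=snap('wrist','w22');cv2.imwrite('pics/w22z.png',cv2.resize(im,None,fx=1.4,fy=1.4))
im,p=snap('side','s22');cv2.imwrite('pics/s22z.png',cv2.resize(im[160:320,170:340],None,fx=3.7,fy=3.7))
E
```

```text
23.6 [532.03  73.03 293.83] [-0.4  0.9 -0. ] 85.3 [0.078 0.04  0.004]
yaw -0.1701136629044651 tau6 -1.1680873855948448
```

View pics/w22z.png

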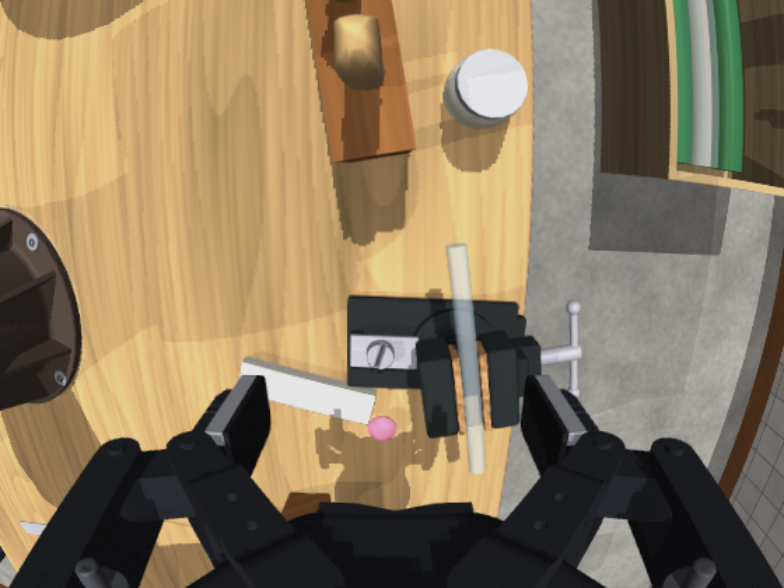

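View pics/s22z.png

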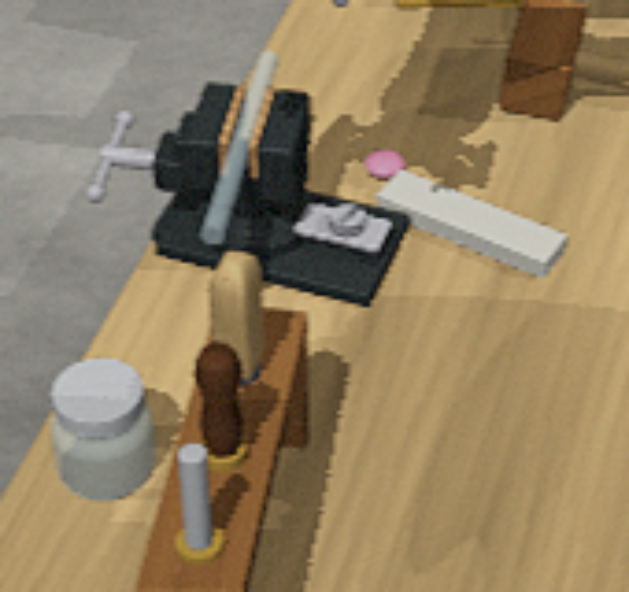

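Run:
```python
from h import *
im=cv2.imread('pics/w22.png');cv2.imwrite('pics/w22zz.png',cv2.resize(im[235:275,245:300],None,fx=12,fy=12,interpolation=cv2.INTER_CUBIC))
```

```text
(no output)
```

View pics/w22zz.png

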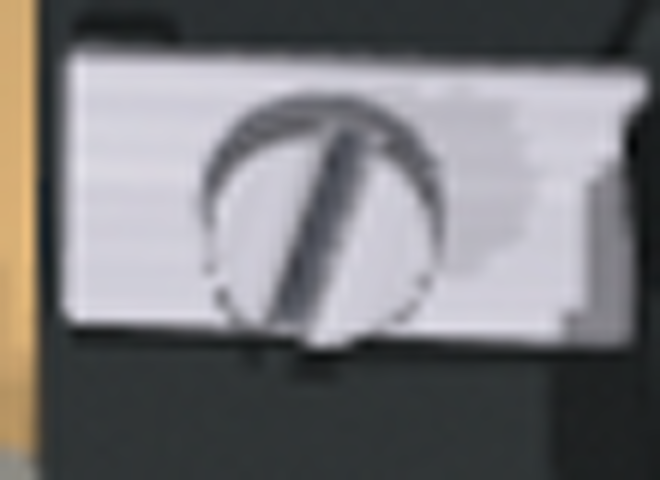

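Run:
```python
from h import *
s=manip.read_state();print(s['time_s'],s['qd'].round(3),s['contact_force'].round(1))
print(manip.job_done())
```

```text
23.7 [ 0.028  0.001  0.004  0.002 -0.001  0.002] [0.3 0.7 0.5]
the job is handed in; nothing more can be done
None
```

I tightened the lock screw and hung the screwdriver back in its original hole. I handed the job in at 23.7 s; no verdict is reported.

**Finding the slot:** I did not rest the blade on the head and turn it to search. The wrist picture showed the slot about 18° counter-clockwise from the y axis. I turned the driver to match and lowered it, and it went about 4.4 mm into the slot without the force changing.

**Tightening:**
- I turned clockwise in small steps. The twisting resistance held at about 0.07 N m, then rose to about 0.25 N m over the last few degrees, and I took that as tight.
- I then backed the blade off until there was no twist on it, and lifted it out.
- The slot turned about 33° in all (0.58 rad), which fits the 0.5 to 0.8 rad needed. The lock angle can't be read directly, so tightness rests on the resistance and the slot having stopped moving.

**Forces:** The force readings at the wrist stayed below 5 N at the screw and below 7 N at the rail. They don't show the force between blade and slot, which I estimate at up to about 40 N while tight.

**Last checks:**
- The bolster touched down at the same height as before I took the driver out, and the driver hangs upright.
- In the last pictures the glass rod, vise head, gem, hone, jar, scriber and file look unmoved. The mallet and square were not checked separately.
- The gripper was open and clear of everything.

**Disagreements:**
- The tip sat about 1 to 2 mm off the gripper's line, so I corrected for that before entering the slot and the hole.
- Two pictures of the final slot angle differ by about 2°, which I put down to reading error.

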